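# Load and clamp the tub of a vibrating parts cleaner

## Task

Put every brass valve body lying on the bench into the steel tub, then carry the tub level onto the deck of the vibrating cleaner, between the four rubber strips. Swing the red clamp arm right over the tub, turn its black hand knob clockwise until the rubber pad bites on the bar and the resistance rises sharply, then give it one eighth of a turn more and no further; only then press the green start button fully down and let go. Leave the spray can, mug, milk jug and screwdriver where they are.

Things in the scene. Friction and masses are not known exactly. Their poses are not given: they have to be found in the camera images.
- tub: open stainless tub, 210 mm (its x) x 140 mm (its y), walls 50 mm high and 4 mm thick, floor 4 mm thick, 0.42 kg empty; origin at the centre of its underside, z up. A bar bridges its middle, leaving two open halves. Four valve bodies fit lying flat at x = -63 or +63 mm, y = -27 or +27 mm, long side along the tub's x
- tub_bar (a point): middle of the top of the tub's fixed blue carrying bar, 106 mm above the tub's underside; axes as the tub's. The bar is 18 mm wide (x), 18 mm high, 144 mm long (y), on flat uprights (24 mm in x, 5 mm thick) at both side walls. The tub hangs level from the middle of the bar, which is also where the clamp pad presses
- valve1: a brass valve body, a block 36 x 26 mm and 26 mm high with a round port of 19 mm diameter and 14 mm length on each end, 64 mm long in all along its x, 0.11 kg; origin at the centre of its underside. Two to four of valve1 to valve4 are on the bench, the others are absent.
- valve2: a brass valve body, a block 36 x 26 mm and 26 mm high with a round port of 19 mm diameter and 14 mm length on each end, 64 mm long in all along its x, 0.11 kg; origin at the centre of its underside. Two to four of valve1 to valve4 are on the bench, the others are absent.
- valve3: a brass valve body, a block 36 x 26 mm and 26 mm high with a round port of 19 mm diameter and 14 mm length on each end, 64 mm long in all along its x, 0.11 kg; origin at the centre of its underside. Two to four of valve1 to valve4 are on the bench, the others are absent.
- valve4: a brass valve body, a block 36 x 26 mm and 26 mm high with a round port of 19 mm diameter and 14 mm length on each end, 64 mm long in all along its x, 0.11 kg; origin at the centre of its underside. Two to four of valve1 to valve4 are on the bench, the others are absent.
- cleaner: the vibrating parts cleaner, fixed to the bench: blue base 270 mm (its x) x 180 mm (its y), steel deck on top; origin under the deck's centre at bench level, z up. A grey console 48 mm high, 60 mm long, with the start button, is joined to the +x end
- deck_centre (a point): centre of the deck's top, 62 mm above the bench, axes as the cleaner's: the tub belongs here, its underside on the deck, its x along the cleaner's x (either way round). Four rubber strips 8 mm high round this place leave the tub 7 mm free play on each side
- clamp_pivot (a point): point on the vertical axis of the clamp arm, at the arm's mid height (209 mm above the bench): 118 mm from the deck's centre to the cleaner's +y; axes as the cleaner's. The steel post here is 32 mm thick, the arm's hub 48 mm, hub top at 221 mm. The red arm is a flat bar 34 mm wide, 200 to 218 mm above the bench, its round end 26 mm in radius about the knob's axis
- swing_arm (a joint): angle of the red clamp arm about the post, rad. 0: against its stop over the deck, pointing to the cleaner's -y, knob and pad over the deck's centre; grows anticlockwise seen from above (at 1.57 it points to the cleaner's +x), limit 2.3. Starts swung aside at 1.6 to 2.1 and stays where it is left (0.35 N m to move); can be pushed on its side or led by the knob
- knob_grip (a point): on the axis of the black round hand knob, 118 mm from the pivot along the arm, 244 mm above the bench (grip height); turns with the knob. Knob: 56 mm diameter, 227 to 254 mm above the bench, never rises. Clockwise from above it tightens: easily (under 0.1 N m) for 2.6 to 3.8 rad, varying, until the pad bites, then at about 0.4 N m. Let go after the bite it springs back up to 0.1 rad
- clamp_foot: round rubber pad (40 mm diameter, 13 mm thick) under the arm's end; origin at the centre of its lower face. Sinks 12 mm per turn of the knob, from 4 to 7 mm above the bar of a tub on the deck until it rests on the bar, and stays there while the rubber is squeezed. Turning the knob back lifts it again
- pad_squeeze (a joint): how far the rubber of the clamp pad is squeezed, m: 0 until it bites, then 12 mm per turn of the knob, so 0.0015 after an eighth of a turn; the rubber does not spring back
- start_button (a joint): travel of the green push button, m: 0 released, 0.006 fully down; springs back, about 5 N
- start_button_top (a point): centre of the top of the green start button (26 mm diameter), 168 mm from the deck's centre along the cleaner's +x and 30 mm to its -y, 70 mm above the bench; press straight down
- spray_can: white and green spray can, 52 mm diameter, 170 mm high, stands beyond the work; origin under it. Leave alone
- mug: white mug, 80 mm diameter, 90 mm high; origin under it. Leave alone
- milk_jug: steel milk jug with a handle, 88 mm diameter, 100 mm high; origin under it. Leave alone
- screwdriver: screwdriver with a red handle, lying on the bench; origin under its middle. Leave alone

How it is judged:
On the way, in this order (a step that is already met when the one before it is completed fails the run):
1. every valve body lies in the tub, the tub still on the bench (x of valve1 in the frame of tub between -0.103 and 0.103 m and y of valve1 in the frame of tub between -0.068 and 0.068 m and z of valve1 in the frame of tub between -0.005 and 0.05 m and x of valve2 in the frame of tub between -0.103 and 0.103 m and y of valve2 in the frame of tub between -0.068 and 0.068 m and z of valve2 in the frame of tub between -0.005 and 0.05 m and x of valve3 in the frame of tub between -0.103 and 0.103 m and y of valve3 in the frame of tub between -0.068 and 0.068 m and z of valve3 in the frame of tub between -0.005 and 0.05 m and x of valve4 in the frame of tub between -0.103 and 0.103 m and y of valve4 in the frame of tub between -0.068 and 0.068 m and z of valve4 in the frame of tub between -0.005 and 0.05 m and height (world z) of tub below 0.01 m), for 0.2 s.
2. the loaded tub stands on the deck between the strips (x of tub in the frame of deck_centre between -0.012 and 0.012 m and y of tub in the frame of deck_centre between -0.012 and 0.012 m and z of tub in the frame of deck_centre between -0.004 and 0.004 m and angle between tub's own z axis and vertical below 0.06 rad and x of valve1 in the frame of tub between -0.103 and 0.103 m and y of valve1 in the frame of tub between -0.068 and 0.068 m and z of valve1 in the frame of tub between -0.005 and 0.05 m and x of valve2 in the frame of tub between -0.103 and 0.103 m and y of valve2 in the frame of tub between -0.068 and 0.068 m and z of valve2 in the frame of tub between -0.005 and 0.05 m and x of valve3 in the frame of tub between -0.103 and 0.103 m and y of valve3 in the frame of tub between -0.068 and 0.068 m and z of valve3 in the frame of tub between -0.005 and 0.05 m and x of valve4 in the frame of tub between -0.103 and 0.103 m and y of valve4 in the frame of tub between -0.068 and 0.068 m and z of valve4 in the frame of tub between -0.005 and 0.05 m), for 0.3 s.
3. the clamp arm is swung over the tub (value of joint swing_arm below 0.05 rad), for 0.2 s.
4. the knob is turned about an eighth of a turn beyond the bite (value of joint pad_squeeze above 0.001 m and value of joint swing_arm below 0.05 rad), for 0.2 s.
5. the start button is pressed down (value of joint start_button above 0.005 m), for 0.05 s.
At the end, for the whole second after the job is handed in: All valve bodies present are in the tub; the tub stands flat on the deck within 12 mm of its centre; the clamp arm is within 0.05 rad of its stop; the pad rests on the bar and its rubber is squeezed 1.0 to 2.0 mm (30 to 60 degrees of knob turn beyond the bite); the start button is released (all of step 2 and all of step 4 and value of joint each of pad_squeeze, start_button below 0.002 m and contact force between clamp_foot and tub above 0.3 N); the robot touches nothing.
It fails at once if the tub is tipped more than about 17 degrees (angle between tub's own z axis and vertical above 0.3 rad).
It fails at once if the start button is pressed before the tub is clamped (value of joint start_button above 0.005 m and value of joint pad_squeeze below 0.001 m).
It fails at once if the rubber pad is crushed by overtightening (value of joint pad_squeeze above 0.0021 m).
It fails at once if a bystander is moved more than 30 mm (distance of any of spray_can, mug, milk_jug, screwdriver from where it was at the start of the episode above 0.03 m).
Of valve1, valve2, valve3, valve4 only 2 to 4 are there at a start; the rules pass over those that are not, and their reading is None.
At some moment in a run one of valve1, valve2, valve3, valve4 may be knocked a few centimetres aside while the robot is not near it.
It also fails if it takes over 210 s, if anything falls off the work surface, if the arm or the gripper's body presses on something with over 40 N, if the wrist force passes 120 N, or if a joint passes its speed limit or range.

## Robot

A 6-joint arm with a two-finger parallel gripper is mounted at the origin on the work surface. World frame = base frame: x ahead of the robot, y to its left, z up, the work surface at z = 0. Lengths are in m, angles in rad, forces in N, time in s.
With the tool pointing down it reaches from about 0.35 to 0.975 m from the base axis. Payload 4.9 kg.
Tool frame: the origin (TCP) lies midway between the tips of the shut fingers; the grasp point (between the pads) lies 19 mm behind it; z points along the fingers, y is the line along which they close (so a half turn about z gives the same grasp; the last joint's range is limited). The gripper opens to 85 mm and grips with 20 to 120 N. Pads are 22 mm wide; open, the fingers measure 114 mm over their backs; the gripper's body (76 mm by 85 mm) begins 54 mm behind the grasp point. The pads swing forward as they close: fully open they stand 13 mm farther back than shut.
Start: joints at [-1.411, 0.053, 1.613, -0, 1.476, -0.119], TCP at [0.172, -0.601, 0.231] pointing down, gripper open.
Joint ranges: [-3.01, 3.01], [-1.01, 2.22], [0.06, 2.58], [-1.02, 4.17], [0.09, 2.62], [-3.14, 3.14]. Speed limits (rad/s): [2.57, 2.57, 3.14, 3.14, 3.14, 3.14].

## Interface

Orientations are given as a unit quaternion [w, x, y, z].
In Python, from plant import manip, viewer, job, probe_bus gives the robot as it stands (manip), with the cameras (viewer), the job (job) and the readings (probe_bus).
- The arm moves only by the shell command python3 shift.py 'ROWS'. ROWS is a JSON list of rows, 1 to 5 of them, each of 7 numbers: the opening from 0.0 (shut) to 1.0 (fully open), then dx, dy, dz in m, then a rotation vector rx, ry, rz in rad; each row shifts and turns the commanded pose from where the row before left it, along the tool's axes as they then stand; what a row does not reach is not made up. A row lasts 1/8 s, in which the tool goes at most 0.0625 m and 0.188 rad, less where a joint would pass 70% of its speed; a pose out of reach is approached as far as the arm can. The fingers move at their own pace and stop on an object; the grip force is fixed at half the most. Time passes only in rows, so rows that do not move let the fingers close. It prints the time, the measured TCP pose, the force, the opening and the grip force at its end. Input that does not fit is refused with a message, and nothing moves.
- probe_bus.state(): the state, without advancing time (a new reading comes with each control period).
- viewer.grab_frame(name): name is "scene" or "side" or "wrist"; returns the picture (400x640x3 uint8, red, green, blue); there is no depth.
- viewer.camera_params(name): a dict with "intrinsics" (3x3 intrinsics, pixels), "xyz" and "orientation" of the camera in the world. Camera axes: x right, y down, z forward; pixel columns grow to the right and rows downward; lengths in m; the calibration is good to about 2 mm. The wrist camera is an equidistant fisheye: a pixel r from the principal point sees the ray r / f radians off the axis. A picture is of the moment at which its call begins: read the wrist's pose just before it. camera_params takes no time and is no camera call; for the wrist camera it gives the pose at the moment of the call.
- job.job_done(): hands the job in; it is judged then, once.
The state is a dict: "time": time; "joint_pos": joint angles; "joint_vel": joint speeds; "joint_efforts": joint torques, N m; "tool_pos": TCP position; "tool_rot": TCP orientation; "contact_force": force on the tool from outside, world axes, zero at the start; "ft_torque": the same for the moment, N m; "gripper_width": opening from 0.0 (shut) to 1.0 (fully open); "grasp_force": force on a finger pad.
Only numpy, scipy, OpenCV 4.12 (cv2) and the standard library are available. Lean on these libraries where they do the work, as an engineer would, in place of code of your own. Each camera call takes 0.05 s, during which the arm holds its last target. There are 200 camera calls.

## Working session

There is one attempt and no reset: what is moved stays moved. The work goes in short steps, Python scripts to look and compute and a shell command to move; the robot and the scene stay as the last step left them, time stands still between calls to the robot, and variables do not carry over. Pictures are saved under pics/ and viewed, at most 16 in all, crops included, and the job is handed in when it is done.

```bash
ls; mkdir -p pics; python3 - <<'E'
from plant import manip, viewer, job, probe_bus
import cv2
s=probe_bus.state(); print(s)
for n in ("scene","side","wrist"):
    p=viewer.camera_params(n); print(n,p)
    cv2.imwrite(f"pics/{n}0.png",viewer.grab_frame(n)[:,:,::-1])
E
```

```text
pics
plant.py
shift.py
{'time': 0.0, 'joint_pos': array([-1.41098407e+00,  5.33518577e-02,  1.61429230e+00, -1.57333203e-05,
        1.47605704e+00, -1.19005235e-01]), 'joint_vel': array([-0.00058655, -0.00134151,  0.00025423, -0.00146024,  0.00044165,
       -0.00049956]), 'joint_efforts': array([ 1.64353711e-03, -3.93687880e+01, -3.70171845e+01, -3.40362806e-05,
        7.16882569e-03,  4.11030783e-06]), 'tool_pos': array([ 0.17190254, -0.60023049,  0.23006717]), 'tool_rot': array([-1.05389480e-03,  9.90297674e-01,  1.38958288e-01, -2.93383613e-05]), 'contact_force': array([ 0.20860116, -0.67434278, -0.27238383]), 'ft_torque': array([ 0.07101254, -0.01353743,  0.01760298]), 'grasp_force': 0.0, 'gripper_width': 1.0001311196427145}
scene {'intrinsics': array([[483.78478093,   0.        , 314.64523273],
       [  0.        , 483.78478093, 199.07036029],
       [  0.        ,   0.        ,   1.        ]]), 'xyz': array([1.60967973, 0.16668808, 1.33596512]), 'orientation': array([-0.22493642,  0.58404811,  0.73044455, -0.27339015])}
side {'intrinsics': array([[392.27546902,   0.        , 320.24739447],
       [  0.        , 392.27546902, 205.46464387],
       [  0.        ,   0.        ,   1.        ]]), 'xyz': array([ 0.27408497, -0.7632647 ,  0.88301122]), 'orientation': array([-0.39305859,  0.8928206 , -0.20105048,  0.08919092])}
wrist {'intrinsics': array([[309.70691629,   0.        , 319.14800267],
       [  0.        , 309.70691629, 198.13313683],
       [  0.        ,   0.        ,   1.        ]]), 'xyz': array([ 0.25104786, -0.57835373,  0.37249092]), 'orientation': array([ 0.12866374,  0.78796948, -0.59405436, -0.09823017])}
```

View pics/scene0.png

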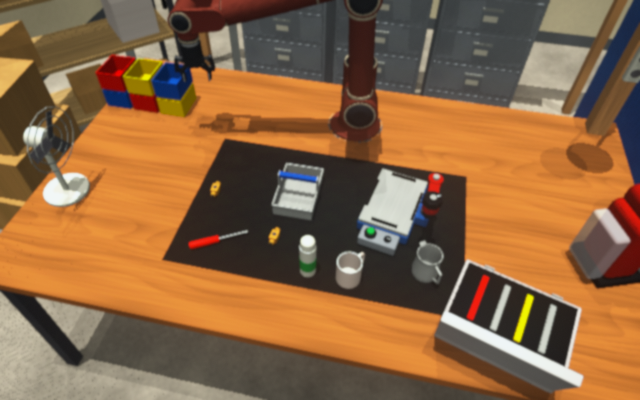

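View pics/side0.png

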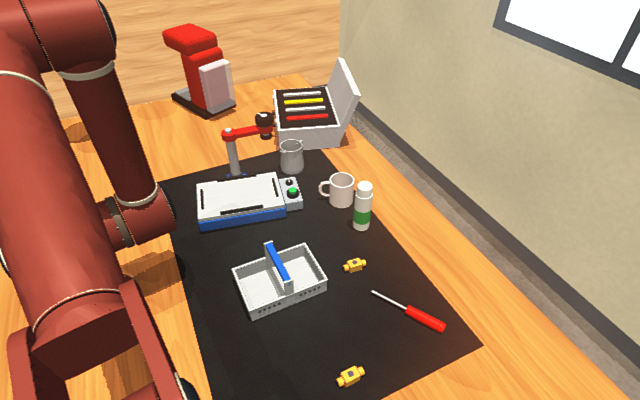

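The scene view shows valves at about (215,187) and (275,235), with the tub at (298,190) and the cleaner at (395,205). The side view shows the same two valves, at (355,265) and (350,377).

```bash
cat > h.py <<'E'
import numpy as np, cv2
from plant import manip, viewer, job, probe_bus
from scipy.spatial.transform import Rotation as R
def rot(q): return R.from_quat([q[1],q[2],q[3],q[0]]).as_matrix()
def ray(n,uv,p=None):
    p=p or viewer.camera_params(n); K=p["intrinsics"]
    d=np.array([(uv[0]-K[0,2])/K[0,0],(uv[1]-K[1,2])/K[1,1],1.])
    if n=="wrist":
        r=np.hypot(d[0],d[1]); d=np.array([*(d[:2]*(np.sin(r)/max(r,1e-9))),np.cos(r)])
    return np.array(p["xyz"]),rot(p["orientation"])@d
def onz(n,uv,z,p=None):
    c,d=ray(n,uv,p); return c+d*(z-c[2])/d[2]
def two(n1,a,n2,b):
    c1,d1=ray(n1,a); c2,d2=ray(n2,b)
    t=np.linalg.lstsq(np.c_[d1,-d2],c2-c1,rcond=None)[0]
    x,y=c1+t[0]*d1,c2+t[1]*d2
    return (x+y)/2,np.linalg.norm(x-y)
RNG={"yellow":[(18,120,110),(32,255,255)],"blue":[(105,120,60),(125,255,255)],"green":[(45,100,50),(80,255,255)],"red":[(0,180,70),(6,255,255)]}
def blobs(img,col,amin=15):
    m=cv2.inRange(cv2.cvtColor(img,cv2.COLOR_RGB2HSV),*map(np.array,RNG[col]))
    n,l,s,c=cv2.connectedComponentsWithStats(m)
    out=[]
    for i in range(1,n):
        if s[i,4]>=amin:
            cs=cv2.findContours((l==i).astype(np.uint8),0,1)[0][0]
            (cx,cy),wh,a=cv2.minAreaRect(cs)
            out.append((c[i],s[i,4],s[i,:4],cv2.boxPoints(((cx,cy),wh,a))))
    return out
def tool():
    s=probe_bus.state(); return s["tool_pos"],rot(s["tool_rot"]),s
E
python3 - <<'E'
from h import *
np.set_printoptions(precision=3,suppress=True)
for n in("scene","side"):
    im=cv2.imread(f"pics/{n}0.png")[:,:,::-1].copy()
    for col,z in(("yellow",.013),("blue",.097),("green",.07),("red",.209)):
        for c,a,bb,box in blobs(im,col):
            w=onz(n,c,z)
            if 0.2<w[0]<1.1 and abs(w[1])<.7: print(n,col,c,a,bb,w, onz(n,c,.0)[:2] if col=="red" else "")
a=cv2.imread("pics/scene0.png");b=cv2.imread("pics/side0.png")
a=cv2.resize(a[150:300,190:460],(800,444),interpolation=2)
b=cv2.resize(b[120:330,180:380],(571,600),interpolation=2)
cv2.imwrite("pics/c1.png",a);cv2.imwrite("pics/c2.png",b)
E
```

```text
scene yellow [214.686 187.533] 105 [210 181  11  15] [ 0.493 -0.449  0.013] 
scene yellow [273.815 234.435] 124 [268 227  12  17] [ 0.655 -0.176  0.013] 
scene yellow [522.942 318.153] 432 [513 294  21  49] [0.792 0.64  0.013] 
scene blue [297.449 176.116] 207 [280 171  36  11] [ 0.445 -0.143  0.097] 
scene blue [419.778 216.659] 167 [414 202  14  24] [0.536 0.298 0.097] 
scene blue [359.263 224.105] 38 [357 221   8   8] [0.612 0.107 0.097] 
scene blue [403.328 239.069] 58 [399 235  10   9] [0.641 0.253 0.097] 
scene green [370.25  230.933] 60 [366 227   9   9] [0.611 0.145 0.07 ] 
scene green [307.    266.181] 127 [299 261  17  11] [ 0.792 -0.027  0.07 ] 
scene red [434.498 183.35 ] 203 [428 173  16  20] [0.483 0.322 0.209] [0.274 0.35 ]
scene red [429.577 211.   ] 52 [424 208  13   7] [0.604 0.313 0.209] [0.417 0.341]
scene red [203.132 241.677] 288 [188 234  32  16] [ 0.867 -0.316  0.209] [ 0.729 -0.406]
scene red [477.662 296.963] 402 [466 274  24  47] [0.876 0.457 0.209] [0.74 0.51]
side yellow [159.992 143.835] 133 [153 120  16  47] [0.264 0.694 0.013] 
side yellow [217.041 134
[... 2271 characters left out ...]
  0.013] 
side yellow [428.2 380.2] 15 [424 376   9  10] [ 0.653 -0.524  0.013] 
side yellow [496.888 391.91 ] 89 [491 382  14  18] [ 0.772 -0.608  0.013] 
side blue [241.795 219.203] 829 [198 206  88  26] [0.416 0.056 0.097] 
side blue [277.168 261.149] 303 [266 242  24  39] [ 0.453 -0.132  0.097] 
side green [292.174 190.261] 46 [288 187   9   7] [0.606 0.142 0.07 ] 
side green [361.486 217.06 ] 183 [354 210  17  14] [ 0.745 -0.06   0.07 ] 
side red [306.269 116.692] 182 [286 114  42   7] [0.739 0.323 0.209] [0.883 0.66 ]
side red [244.873 132.223] 426 [221 125  52  17] [0.522 0.318 0.209] [0.599 0.653]
side red [425.289 318.557] 467 [405 305  41  28] [ 0.636 -0.478  0.209] [ 0.748 -0.39 ]
```

View pics/c1.png

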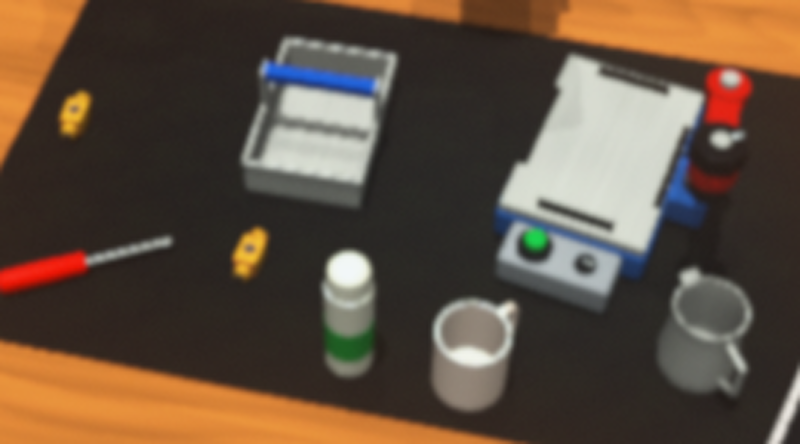

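View pics/c2.png

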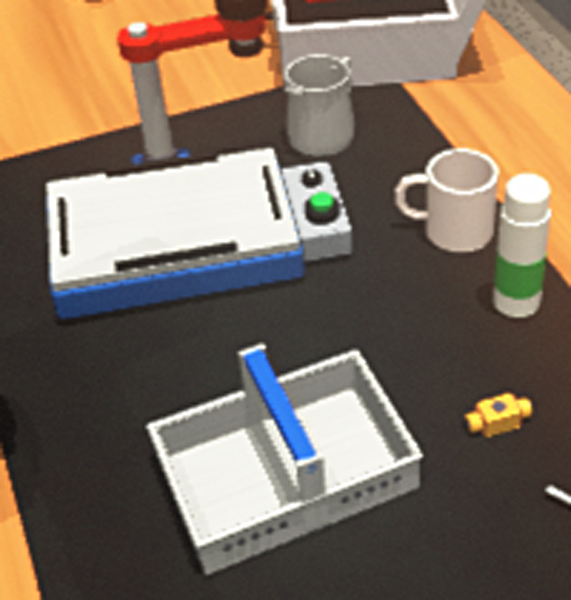

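Both crops are clear. The deck's end strips are at crop1 (634,80) and (575,214), and at crop2 (62,226) and (272,192). The tub rim corners are at crop1 (284,40), (397,55), (362,183) and (245,165), and at crop2 (150,428), (358,352), (421,458) and (207,545). Only two valves are visible.

```bash
python3 - <<'E'
from h import *
np.set_printoptions(precision=3,suppress=True)
A=lambda u,v:np.array([u,v])/2.963+[190,150]
B=lambda u,v:np.array([u,v])/2.857+[180,120]
a,b=onz("scene",A(634,80),.07),onz("scene",A(575,214),.07)
c,d=onz("side",B(62,226),.07),onz("side",B(272,192),.07)
for p,q in((a,b),(c,d)): print("deck",(p+q)/2,np.linalg.norm(p-q),np.arctan2(*(q-p)[1::-1]))
for n,f,P in(("scene",A,[(284,40),(397,55),(362,183),(245,165)]),("side",B,[(358,352),(150,428),(207,545),(421,458)])):
    w=np.array([onz(n,f(*p),.05)[:2] for p in P]); print(n,"tub",w.mean(0)); 
    for i in range(4):
        e=w[(i+1)%4]-w[i]; print("  ",w[i],np.linalg.norm(e),np.arctan2(e[1],e[0]))
print("button",two("scene",(370.25,230.9),"side",(292.2,190.3)))
print("bar",two("scene",(297.45,176.1),"side",(277.2,261.1)))
print("hub",two("scene",A(731,80),"side",B(139,33)))
print("knob",two("scene",A(722,138),"side",B(242,4)))
p,q=onz("scene",A(82,93),.013),onz("scene",A(67,132),.013);print("vA",(p+q)/2,q-p)
p,q=onz("scene",A(258,230),.013),onz("scene",A(242,274),.013);print("vB",(p+q)/2,q-p)
p,q=onz("side",B(471,424),.013),onz("side",B(530,404),.013);print("vB",(p+q)/2,q-p)
E
```

```text
deck [0.45  0.208 0.07 ] 0.23134757984240598 -0.1947083966443597
deck [0.448 0.202 0.07 ] 0.2320888086865767 -0.18941444755941117
scene tub [ 0.451 -0.137]
   [ 0.347 -0.213] 0.1465548199087156 1.6122779217510015
   [ 0.34  -0.067] 0.21650642425948377 0.015226698262017703
   [ 0.557 -0.063] 0.140894518239151 -1.5428986184054538
   [ 0.561 -0.204] 0.21451797144216467 -3.1001595405015894
side tub [ 0.454 -0.14 ]
   [ 0.559 -0.067] 0.21384823536761582 -3.1233048595386883
   [ 0.345 -0.071] 0.14285325040928745 -1.509195808153102
   [ 0.354 -0.213] 0.2046561183066725 0.01684275771117595
   [ 0.559 -0.21 ] 0.1430466176725078 1.5680621409728317
button (array([0.608, 0.146, 0.067]), np.float64(0.0010114867918591883))
bar (array([ 0.452, -0.14 ,  0.105]), np.float64(0.0029158128642078622))
hub (array([0.471, 0.323, 0.224]), np.float64(0.0048591991849347115))
knob (array([0.583, 0.312, 0.242]), np.float64(0.017274355543818783))
vA [ 0.495 -0.447  0.013] [0.067 0.005 0.   ]
vB [ 0.657 -0.173  0.013] [ 0.065 -0.001  0.   ]
vB [ 0.666 -0.171  0.013] [ 0.065 -0.003  0.   ]
```

Deck centre is at (0.449, 0.205) with yaw -0.19. The measured button and hub positions agree with the given geometry. The tub is at (0.452, -0.139) with yaw of about 0.02. Next I'll look at valve A through the wrist camera.

```bash
cat > go.py <<'E'
import sys
from h import *
x,y,z,yaw=map(float,sys.argv[1:5])
p,r,s=tool()
T=np.c_[[np.cos(yaw),np.sin(yaw),0],[np.sin(yaw),-np.cos(yaw),0],[0,0,-1]]
rv=R.from_matrix(r.T@T).as_rotvec(); d=np.array([x,y,z])-p
print("t",round(s["time"],2),"tcp",p.round(4),"rotvec",rv.round(3),"then shift",(T.T@d).round(4),"| shift first",(r.T@d).round(4),"F",s["contact_force"].round(1),"w",round(s["gripper_width"],3))
E
python3 go.py 0.495 -0.447 0.2 0
python3 shift.py '[[1, 0, 0, 0, 0, 0, 0.14], [1, 0, 0, 0, 0, 0, 0.139], [1, 0.06, -0.015, 0, 0, 0, 0], [1, 0.06, -0.03, 0, 0, 0, 0], [1, 0.055, -0.03, 0.01, 0, 0, 0]]'; python3 shift.py '[[1, 0.05, -0.03, 0.01, 0, 0, 0], [1, 0.05, -0.03, 0.01, 0, 0, 0], [1, 0.048, -0.018, 0, 0, 0, 0], [1, 0, 0, 0, 0, 0, 0], [1, 0, 0, 0, 0, 0, 0]]'; python3 go.py 0.495 -0.447 0.2 0
python3 - <<'E'
from h import *
np.set_printoptions(precision=4,suppress=True)
p=viewer.camera_params("wrist"); im=viewer.grab_frame("wrist"); cv2.imwrite("pics/w1.png",im[:,:,::-1])
print(p["xyz"])
for c,a,bb,box in blobs(im,"yellow",60): print(c,a,bb,onz("wrist",c,.02,p),"box",[onz("wrist",b,.016,p)[:2] for b in box])
E
```

```text
time: 0.78
tool_pos: [0.3437, -0.528, 0.222]
tool_rot: [0.001, 1.0, -0.0, 0.0]
contact_force: [1.3, -0.7, -0.4]
gripper_width: 1.001
grasp_force: 0.0
time: 1.4
tool_pos: [0.4897, -0.4504, 0.201]
tool_rot: [-0.0, 1.0, 0.0, -0.0]
contact_force: [-0.1, 0.3, 0.6]
gripper_width: 0.997
grasp_force: 0.0
t 1.4 tcp [ 0.4897 -0.4504  0.201 ] rotvec [-0.     0.001  0.   ] then shift [ 0.0053 -0.0034  0.001 ] | shift first [ 0.0053 -0.0034  0.001 ] F [-0.1  0.3  0.6] w 0.997
[ 0.5721 -0.4508  0.3433]
[546.9659  16.6628] 1907 [466   0 157  50] [ 0.7012 -0.7346  0.02  ] box [array([ 0.6856, -0.6123]), array([ 0.7288, -0.6259]), array([ 0.7623, -0.9449]), array([ 0.6999, -0.9119])]
[625.082   3.623] 61 [616   0  20   9] [ 0.7822 -0.9271  0.02  ] box [array([ 0.7713, -0.9022]), array([ 0.8084, -0.9669]), array([ 0.802 , -0.9715]), array([ 0.7653, -0.9063])]
[626.0095  31.8571] 105 [617  21  23  22] [ 0.7321 -0.922   0.02  ] box [array([ 0.7341, -0.8889]), array([ 0.7506, -0.9098]), array([ 0.7319, -0.9747]), array([ 0.7147, -0.9506])]
[103.1324  45.3699] 219 [93 31 17 28] [ 0.6578 -0.1895  0.02  ] b
[... 5176 characters left out ...]
 [  0 365  73  35] [-0.1404  0.4473  0.02  ] box [array([-0.3671,  0.9202]), array([-0.1301,  0.6297]), array([-0.0152,  0.147 ]), array([-0.1522,  0.2576])]
[466.1242 384.0508] 886 [437 364  49  36] [ 0.0983 -0.7235  0.02  ] box [array([ 0.17  , -0.6467]), array([ 0.1461, -0.7491]), array([ 0.0173, -0.7979]), array([ 0.0566, -0.6756])]
[178.3779 376.6129] 217 [161 370  39  14] [ 0.1271 -0.1999  0.02  ] box [array([ 0.1115, -0.1559]), array([ 0.1367, -0.1683]), array([ 0.1302, -0.2427]), array([ 0.1055, -0.233 ])]
[575.3491 389.4148] 593 [558 376  38  24] [-0.0833 -1.143   0.02  ] box [array([-0.0137, -1.0286]), array([-0.0006, -1.114 ]), array([-0.237 , -1.3609]), array([-0.24  , -1.2363])]
```

View pics/w1.png

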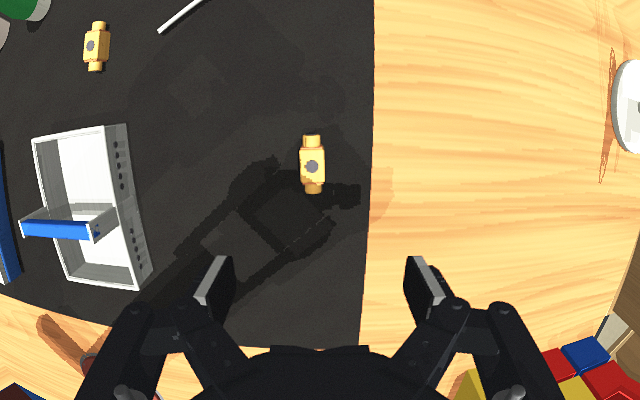

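The wrist view shows valve A, with its top dot at (312,166) and ends at (312,134) and (314,194). Valve B is at (96,45), with ends at (98,22) and (96,71).

```bash
cat >> h.py <<'E'
def valve(im,p,near):
    "bright coloured blob on the dark mat nearest to a world xy"
    h=cv2.cvtColor(im,cv2.COLOR_RGB2HSV)
    m=((h[...,2]>110)&(h[...,1]>60)&(h[...,0]>10)&(h[...,0]<35)).astype(np.uint8)
    m=cv2.morphologyEx(m,cv2.MORPH_CLOSE,np.ones((5,5),np.uint8))
    n,l,s,c=cv2.connectedComponentsWithStats(m); best=None
    for i in range(1,n):
        if not 150<s[i,4]<6000: continue
        cs=max(cv2.findContours((l==i).astype(np.uint8),0,1)[0],key=len)[:,0]
        w=np.array([onz("wrist",q,.016,p)[:2] for q in cs],np.float32)
        r=cv2.minAreaRect(w); e=cv2.boxPoints(r)
        a,b=e[1]-e[0],e[2]-e[1]; L=a if np.linalg.norm(a)>np.linalg.norm(b) else b
        d=np.hypot(*(np.array(r[0])-near))
        if best is None or d<best[0]: best=(d,np.array(r[0]).round(4),np.sort(r[1]).round(4),round(float(np.arctan2(L[1],L[0])),3),c[i].round(1))
    return best
E
python3 - <<'E'
from h import *
p=viewer.camera_params("wrist"); im=cv2.imread("pics/w1.png")[:,:,::-1].copy()
print("dot",onz("wrist",(312,166),.026,p),onz("wrist",(312,134),.013,p),onz("wrist",(314,194),.013,p))
print(valve(im,p,(.495,-.447)),valve(im,p,(.66,-.17)))
E
```

```text
dot [ 0.49983813 -0.44373011  0.026     ] [ 0.5320967  -0.44364563  0.013     ] [ 0.46474428 -0.44540845  0.013     ]
(np.float64(0.006113106642617563), array([ 0.4996, -0.443 ]), array([0.0269, 0.0656]), 0.003, array([311.9, 163.4])) (np.float64(0.004270605534560905), array([ 0.6619, -0.1738]), array([0.0463, 0.0661]), -0.101, array([96.4, 45.7]))
```

```bash
python3 shift.py '[[1, 0.0098, -0.007, 0.04, 0, 0, 0], [1, 0, 0, 0.055, 0, 0, 0], [1, 0, 0, 0.055, 0, 0, 0], [1, 0, 0, 0.036, 0, 0, 0], [1, 0, 0, 0.01, 0, 0, 0]]'; python3 shift.py '[[0, 0, 0, 0, 0, 0, 0], [0, 0, 0, 0, 0, 0, 0], [0, 0, 0, 0, 0, 0, 0], [0, 0, 0, 0, 0, 0, 0], [0, 0, 0, 0, 0, 0, 0]]'
```

```text
time: 2.08
tool_pos: [0.497, -0.4426, 0.0022]
tool_rot: [-0.002, 1.0, -0.001, -0.002]
contact_force: [0.8, 0.4, 0.4]
gripper_width: 1.003
grasp_force: 0.0
time: 2.7
tool_pos: [0.5011, -0.4446, 0.0078]
tool_rot: [0.001, 1.0, -0.0, 0.001]
contact_force: [-0.8, 0.8, 5.6]
gripper_width: 0.29
grasp_force: 60.5
```

```bash
python3 shift.py '[[0, 0, 0, -0.05, 0, 0, 0], [0, 0, 0, -0.06, 0, 0, 0], [0, 0.005, -0.05, -0.02, 0, 0, 0], [0, 0.005, -0.06, 0, 0, 0, 0], [0, 0.005, -0.06, 0, 0, 0, 0]]'; python3 shift.py '[[0, 0, -0.06, 0, 0, 0, 0], [0, 0, -0.06, 0, 0, 0, 0], [0, 0, -0.015, 0, 0, 0, 0], [0, 0, 0, 0, 0, 0, 0], [0, 0, 0, 0, 0, 0, 0]]'; python3 go.py 0.516 -0.138 0.015 0.02
python3 - <<'E'
from h import *
p=viewer.camera_params("wrist"); im=viewer.grab_frame("wrist"); cv2.imwrite("pics/w2.png",im[:,:,::-1])
print(p)
E
```

```text
time: 3.32
tool_pos: [0.5148, -0.2718, 0.1358]
tool_rot: [0.0, 1.0, -0.0, 0.0]
contact_force: [0.3, -0.1, -1.0]
gripper_width: 0.292
grasp_force: 59.7
time: 3.95
tool_pos: [0.5151, -0.1396, 0.1355]
tool_rot: [0.0, 1.0, -0.001, 0.0]
contact_force: [0.0, 0.1, -1.9]
gripper_width: 0.285
grasp_force: 59.7
t 3.95 tcp [ 0.5151 -0.1396  0.1355] rotvec [ 0.001 -0.    -0.021] then shift [ 0.0009 -0.0016  0.1205] | shift first [ 0.0009 -0.0017  0.1205] F [ 0.   0.1 -1.9] w 0.285
{'intrinsics': array([[309.70691629,   0.        , 319.14800267],
       [  0.        , 309.70691629, 198.13313683],
       [  0.        ,   0.        ,   1.        ]]), 'xyz': array([ 0.59735702, -0.1400539 ,  0.2778546 ]), 'orientation': array([-0.11466318, -0.69715658,  0.69839513,  0.11432107])}
```

View pics/w2.png

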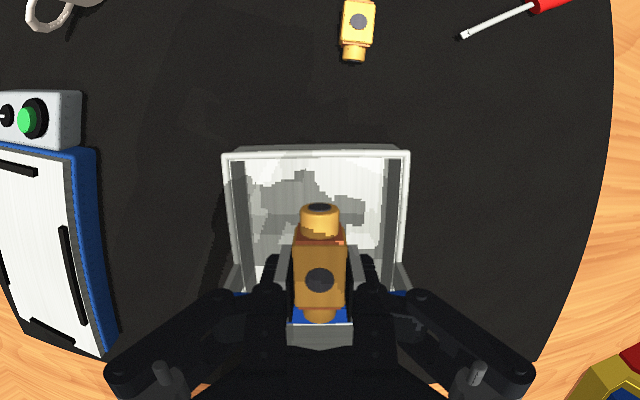

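The valve is held at (320,260), centred over the tub's +x half, whose far rim runs from (222,153) to (409,151). Lowering it now. The rim corners give a check on the tub pose.

```bash
python3 - <<'E'
from h import *
p=viewer.camera_params("wrist")
print(onz("wrist",(222,153),.05,p),onz("wrist",(409,151),.05,p))
E
python3 shift.py '[[0, 0.002, -0.002, 0.05, 0, 0, -0.02], [0, 0, 0, 0.05, 0, 0, 0], [0, 0, 0, 0.019, 0, 0, 0], [0.6, 0, 0, 0, 0, 0, 0], [0.6, 0, 0, 0, 0, 0, 0]]'; python3 shift.py '[[0.6, 0, 0, 0, 0, 0, 0], [0.6, 0, 0, -0.04, 0, 0, 0], [0.6, 0, 0, -0.06, 0, 0, 0], [0.6, 0, 0, -0.06, 0, 0, 0], [1, 0, 0, 0, 0, 0, 0]]'; python3 go.py 0.662 -0.174 0.17 3.1416
```

```text
[ 0.55732427 -0.06561217  0.05      ] [ 0.55838126 -0.20907084  0.05      ]
time: 4.62
tool_pos: [0.519, -0.1376, 0.0189]
tool_rot: [0.001, 1.0, 0.01, 0.002]
contact_force: [-0.7, -0.1, 0.2]
gripper_width: 0.601
grasp_force: 0.0
time: 5.25
tool_pos: [0.5212, -0.1381, 0.1855]
tool_rot: [0.003, 1.0, 0.01, 0.007]
contact_force: [0.3, 0.5, 0.5]
gripper_width: 0.793
grasp_force: 0.0
t 5.25 tcp [ 0.5212 -0.1381  0.1855] rotvec [ 0.023  0.01  -3.121] then shift [-0.1408 -0.0359  0.0155] | shift first [0.1398 0.0386 0.0177] F [0.3 0.5 0.5] w 0.793
```

```bash
python3 shift.py '[[1, 0.05, 0.013, 0, 0, 0, 0], [1, 0.05, 0.013, 0, 0, 0, 0], [1, 0.04, 0.013, 0, 0, 0, 0], [1, 0, 0, 0, 0, 0, -0.183], [1, 0, 0, 0, 0, 0, -0.183]]'>/dev/null
for i in 1 ; do python3 shift.py '[[1, 0, 0, 0, 0, 0, -0.184], [1, 0, 0, 0, 0, 0, -0.184], [1, 0, 0, 0, 0, 0, -0.184], [1, 0, 0, 0, 0, 0, -0.184], [1, 0, 0, 0, 0, 0, -0.184]]'>/dev/null; python3 shift.py '[[1, 0, 0, 0, 0, 0, -0.184], [1, 0, 0, 0, 0, 0, -0.184], [1, 0, 0, 0, 0, 0, -0.184], [1, 0, 0, 0, 0, 0, -0.184], [1, 0, 0, 0, 0, 0, -0.184]]'>/dev/null; python3 shift.py '[[1, 0, 0, 0, 0, 0, -0.184], [1, 0, 0, 0, 0, 0, -0.184], [1, 0, 0, 0, 0, 0, -0.184], [1, 0, 0, 0, 0, 0, -0.184], [1, 0, 0, 0, 0, 0, -0.184]]'; done;  python3 go.py 0.662 -0.174 0.17 3.1416
python3 - <<'E'
from h import *
p=viewer.camera_params("wrist"); im=viewer.grab_frame("wrist"); cv2.imwrite("pics/w3.png",im[:,:,::-1])
print(valve(im,p,(.66,-.17)))
E
```

```text
time: 7.75
tool_pos: [0.6576, -0.1725, 0.1764]
tool_rot: [0.0, -0.005, 1.0, -0.0]
contact_force: [0.3, -0.1, 0.9]
gripper_width: 0.997
grasp_force: 0.0
t 7.75 tcp [ 0.6576 -0.1725  0.1764] rotvec [-0.    0.    0.01] then shift [-0.0044 -0.0015  0.0064] | shift first [-0.0044 -0.0015  0.0064] F [ 0.3 -0.1  0.9] w 0.997
(np.float64(0.0028521262379010105), array([ 0.6624, -0.1716]), array([0.0268, 0.0662]), -0.091, array([320.4, 183.4]))
```

View pics/w3.png

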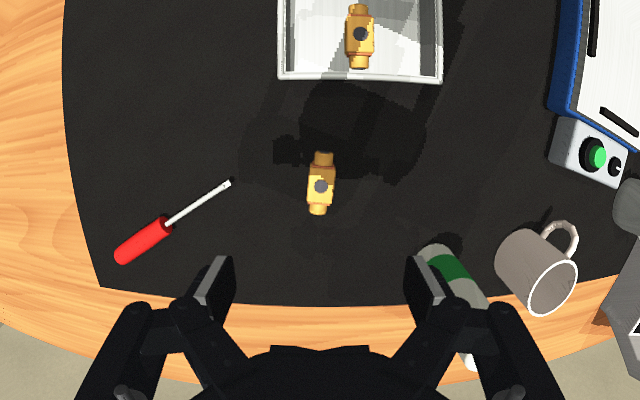

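Valve A lies in the tub at (360,37). Valve B is at (320,183), slightly rotated.

```bash
python3 shift.py '[[1, -0.0045, 0.0005, 0.03, 0, 0, 0.1], [1, 0, 0, 0.055, 0, 0, 0], [1, 0, 0, 0.055, 0, 0, 0], [1, 0, 0, 0.03, 0, 0, 0], [1, 0, 0, 0, 0, 0, 0]]'; python3 shift.py '[[0, 0, 0, 0, 0, 0, 0], [0, 0, 0, 0, 0, 0, 0], [0, 0, 0, 0, 0, 0, 0], [0, 0, 0, 0, 0, 0, 0], [0, 0, 0, -0.03, 0, 0, 0]]';  python3 shift.py '[[0, 0, 0, -0.06, 0, 0, 0], [0, 0, 0, -0.06, 0, 0, 0], [0, 0, 0, 0, 0, 0, 0]]'; python3 go.py 0.389 -0.141 0.15 3.1616
```

```text
time: 8.43
tool_pos: [0.6594, -0.171, 0.0026]
tool_rot: [-0.003, 0.049, 0.999, 0.001]
contact_force: [-0.2, -0.1, -0.4]
gripper_width: 0.999
grasp_force: 0.0
time: 9.05
tool_pos: [0.6598, -0.1712, 0.0337]
tool_rot: [-0.003, 0.048, 0.999, 0.001]
contact_force: [0.3, 0.4, -0.5]
gripper_width: 0.289
grasp_force: 59.7
time: 9.43
tool_pos: [0.6661, -0.1735, 0.1649]
tool_rot: [0.006, 0.048, 0.999, -0.002]
contact_force: [0.9, 0.2, -0.5]
gripper_width: 0.287
grasp_force: 59.8
t 9.43 tcp [ 0.6661 -0.1735  0.1649] rotvec [-0.004  0.013 -0.116] then shift [0.2764 0.0381 0.0149] | shift first [0.2791 0.0059 0.0112] F [ 0.9  0.2 -0.5] w 0.287
```

```bash
python3 shift.py '[[0, 0, 0, 0, 0, 0, -0.116], [0, 0.055, 0.008, 0, 0, 0, 0], [0, 0.055, 0.008, 0, 0, 0, 0], [0, 0.055, 0.008, 0, 0, 0, 0], [0, 0.055, 0.008, 0, 0, 0, 0]]';  python3 shift.py '[[0, 0.056, 0.006, 0, 0, 0, 0], [0, 0, 0, 0, 0, 0, 0], [0, 0, 0, 0, 0, 0, 0]]'; python3 go.py 0.389 -0.140 0.019 3.1616
```

```text
time: 10.05
tool_pos: [0.4392, -0.1439, 0.1548]
tool_rot: [-0.001, -0.01, 1.0, 0.0]
contact_force: [0.4, 0.2, -0.2]
gripper_width: 0.292
grasp_force: 59.8
time: 10.42
tool_pos: [0.3855, -0.1397, 0.1561]
tool_rot: [0.0, -0.01, 1.0, -0.0]
contact_force: [0.4, -0.2, -0.7]
gripper_width: 0.286
grasp_force: 59.7
t 10.43 tcp [ 0.3855 -0.1397  0.1561] rotvec [-0.  0. -0.] then shift [-0.0035 -0.0004  0.1371] | shift first [-0.0034 -0.0004  0.1371] F [ 0.4 -0.2 -0.7] w 0.286
```

```bash
python3 shift.py '[[0, -0.0035, 0, 0.02, 0, 0, 0], [0, 0, 0, 0.055, 0, 0, 0], [0, 0, 0, 0.055, 0, 0, 0], [0, 0, 0, 0.007, 0, 0, 0], [0.6, 0, 0, 0, 0, 0, 0]]'; python3 shift.py '[[0.6, 0, 0, 0, 0, 0, 0], [0.6, 0, 0, -0.04, 0, 0, 0], [0.6, 0, 0, -0.06, 0, 0, 0], [0.6, 0, 0, -0.06, 0, 0, 0], [1, 0, 0, -0.02, 0, 0, 0]]'; python3 shift.py '[[1, -0.02, 0, 0, 0, 0, 0], [1, 0, 0, 0, 0, 0, 0], [1, 0, 0, 0, 0, 0, 0]]'
python3 - <<'E'
from h import *
im=viewer.grab_frame("wrist"); s=viewer.grab_frame("side")
cv2.imwrite("pics/w4.png",np.vstack([im[:,:,::-1][0:260],s[:,:,::-1][60:400]]))
E
```

```text
time: 11.05
tool_pos: [0.3903, -0.1401, 0.0204]
tool_rot: [0.0, -0.01, 1.0, -0.0]
contact_force: [0.1, 0.2, 0.7]
gripper_width: 0.491
grasp_force: 0.0
time: 11.68
tool_pos: [0.3918, -0.1412, 0.2077]
tool_rot: [0.006, -0.01, 1.0, -0.003]
contact_force: [0.3, -0.2, -0.7]
gripper_width: 0.795
grasp_force: 0.0
time: 12.05
tool_pos: [0.4089, -0.1393, 0.2003]
tool_rot: [0.0, -0.01, 1.0, -0.0]
contact_force: [0.0, 0.8, -0.9]
gripper_width: 0.999
grasp_force: 0.0
```

View pics/w4.png

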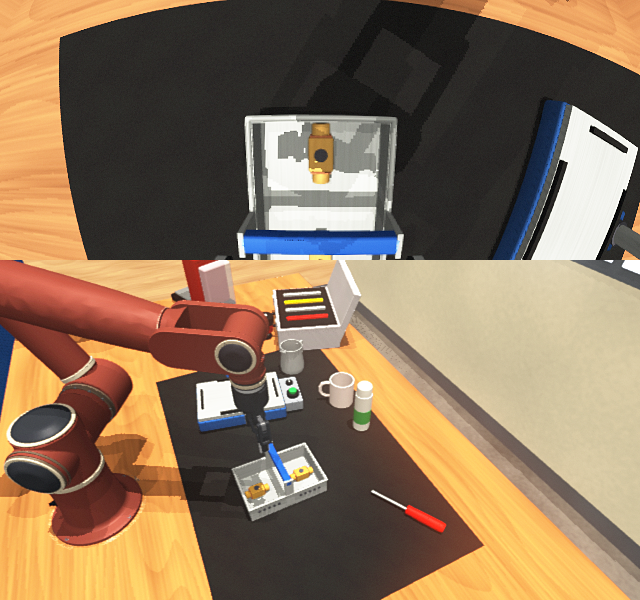

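Both valves lie in the tub and no others are visible. The bar runs from (244,243) to (396,240) in the wrist image.

```bash
python3 - <<'E'
from h import *
p=viewer.camera_params("wrist"); im=cv2.imread("pics/w4.png")[:260,:,::-1].copy()
for c,a,bb,box in blobs(im,"blue",300): print(c,a,bb,[onz("wrist",b,.106,p)[:2].round(4) for b in box])
print(onz("wrist",(246,117),.05,p),onz("wrist",(396,117),.05,p),probe_bus.state()["joint_pos"].round(2))
E
python3 go.py 0.452 -0.139 0.2 1.59
```

```text
[532.43737045 180.94847498] 3377 [493 100  77 160] [array([0.4657, 0.0328]), array([0.3036, 0.0659]), array([0.3055, 0.0994]), array([0.4772, 0.0671])]
[319.4031897  242.29966424] 3574 [244 230 153  25] [array([ 0.4589, -0.2052]), array([ 0.4355, -0.2031]), array([ 0.4342, -0.0733]), array([ 0.4576, -0.0706])]
[ 0.34473747 -0.21043193  0.05      ] [ 0.34176355 -0.06779333  0.05      ] [-0.5  -0.42  2.08 -0.    1.48 -2.09]
t 12.15 tcp [ 0.4086 -0.1392  0.1996] rotvec [-0.     0.     1.572] then shift [-0.0006  0.0434 -0.0004] | shift first [-0.0434 -0.0007 -0.0004] F [-0.6 -0.1  0.3] w 1.002
```

```bash
python3 shift.py '[[1, 0, 0, 0, 0, 0, 0.175], [1, 0, 0, 0, 0, 0, 0.175], [1, 0, 0, 0, 0, 0, 0.175], [1, 0, 0, 0, 0, 0, 0.175], [1, 0, 0, 0, 0, 0, 0.175]]'>/dev/null;  python3 shift.py '[[1, 0, 0, 0, 0, 0, 0.175], [1, 0, 0, 0, 0, 0, 0.175], [1, 0, 0, 0, 0, 0, 0.175], [1, 0, 0, 0, 0, 0, 0.172], [1, 0, 0.042, 0, 0, 0, 0]]'; python3 shift.py '[[1, 0, 0, 0, 0, 0, 0], [1, 0, 0, 0, 0, 0, 0]]';python3 go.py 0.451 -0.138 0.078 1.59
```

```text
time: 13.4
tool_pos: [0.45, -0.1385, 0.1993]
tool_rot: [0.0, 0.701, 0.713, -0.0]
contact_force: [-0.9, -0.8, 0.9]
gripper_width: 1.0
grasp_force: 0.0
time: 13.65
tool_pos: [0.4503, -0.1383, 0.1991]
tool_rot: [-0.001, 0.7, 0.714, -0.0]
contact_force: [0.5, -0.2, 0.1]
gripper_width: 1.0
grasp_force: 0.0
t 13.65 tcp [ 0.4503 -0.1383  0.1991] rotvec [-0.001 -0.    -0.   ] then shift [0.0003 0.0007 0.1211] | shift first [0.0002 0.0008 0.1211] F [ 0.5 -0.2  0.1] w 1.0
```

```bash
python3 shift.py '[[1, 0, 0.0008, 0.05, 0, 0, 0], [1, 0, 0, 0.05, 0, 0, 0], [1, 0, 0, 0.021, 0, 0, 0], [0, 0, 0, 0, 0, 0, 0], [0, 0, 0, 0, 0, 0, 0]]';  python3 shift.py '[[0, 0, 0, 0, 0, 0, 0], [0, 0, 0, 0, 0, 0, 0], [0, 0, 0, 0, 0, 0, 0]]'; python3 shift.py '[[0, 0, 0, -0.01, 0, 0, 0], [0, 0, 0, -0.02, 0, 0, 0], [0, 0, 0, -0.03, 0, 0, 0], [0, 0, 0, -0.03, 0, 0, 0], [0, 0, 0, -0.03, 0, 0, 0]]'; python3 go.py 0.449 0.204 0.19 1.38
python3 - <<'E'
from h import *
im=viewer.grab_frame("scene"); s=viewer.grab_frame("side")
cv2.imwrite("pics/s5.png",np.hstack([cv2.resize(im[:,:,::-1][110:290,180:480],(400,240)),s[:,:,::-1][100:340,150:450]]))
E
```

```text
time: 14.28
tool_pos: [0.4524, -0.1389, 0.08]
tool_rot: [0.001, 0.7, 0.714, 0.0]
contact_force: [1.6, -1.3, 0.5]
gripper_width: 0.603
grasp_force: 0.0
time: 14.65
tool_pos: [0.4524, -0.139, 0.0801]
tool_rot: [0.001, 0.7, 0.714, -0.0]
contact_force: [-2.6, -0.7, 7.1]
gripper_width: 0.198
grasp_force: 60.8
time: 15.28
tool_pos: [0.4508, -0.1378, 0.198]
tool_rot: [-0.001, 0.7, 0.714, -0.0]
contact_force: [-0.4, 0.2, -5.4]
gripper_width: 0.199
grasp_force: 59.0
t 15.28 tcp [ 0.4508 -0.1378  0.198 ] rotvec [-0.002 -0.001  0.21 ] then shift [ 0.3352 -0.0666  0.008 ] | shift first [0.3417 0.0047 0.0085] F [-0.4  0.2 -5.4] w 0.199
```

View pics/s5.png

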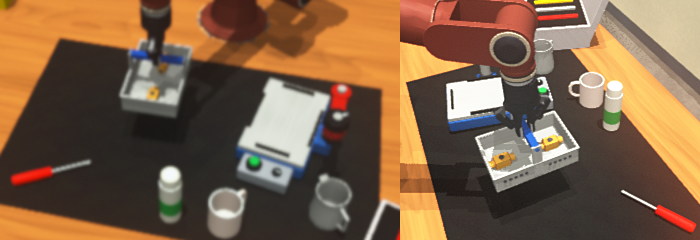

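The tub hangs level in the gripper with both valves inside. I'll stop midway to refine the deck pose with the wrist camera.

```bash
python3 shift.py '[[0, 0.02, 0, 0, 0, 0, 0], [0, 0.03, 0, 0, 0, 0, 0], [0, 0.04, 0, 0, 0, 0, 0], [0, 0.03, 0, 0, 0, 0, 0], [0, 0.02, 0, 0, 0, 0, 0]]'; python3 shift.py '[[0, 0.01, 0, 0, 0, 0, 0], [0, 0, 0, 0, 0, 0, 0], [0, 0, 0, 0, 0, 0, 0]]'; python3 - <<'E'
from h import *
p=viewer.camera_params("wrist"); im=viewer.grab_frame("wrist"); cv2.imwrite("pics/w6.png",im[:,:,::-1]); print(p["xyz"],p["orientation"])
E
```

```text
time: 16.0
tool_pos: [0.4476, 0.0031, 0.1957]
tool_rot: [-0.002, 0.7, 0.714, -0.001]
contact_force: [-0.1, -0.7, -5.9]
gripper_width: 0.198
grasp_force: 59.0
time: 16.38
tool_pos: [0.4488, 0.011, 0.1979]
tool_rot: [-0.0, 0.701, 0.714, -0.0]
contact_force: [-0.3, 0.2, -6.4]
gripper_width: 0.196
grasp_force: 59.1
[0.44755804 0.09272703 0.34020941] [1.61875396e-01 9.86769810e-01 9.00747426e-03 7.51154965e-04]
```

View pics/w6.png

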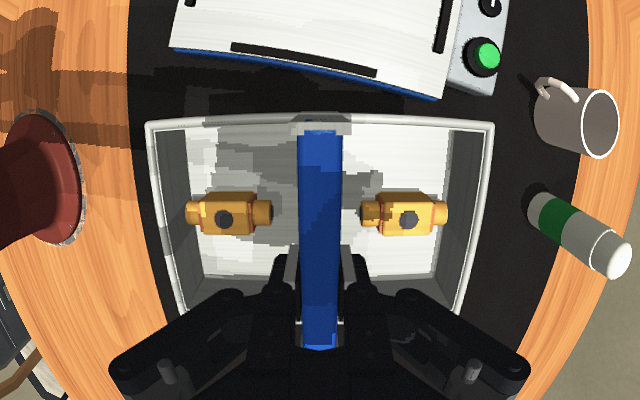

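The wrist view shows the deck's front corners at (170,47) and (438,98), and the front strip running from (231,47) to (376,73). The button is at (488,56). The tub's far rim corners are at (147,124) and (493,126).

```bash
python3 - <<'E'
from h import *
np.set_printoptions(precision=4,suppress=True)
p=viewer.camera_params("wrist"); W=lambda u,v,z:onz("wrist",(u,v),z,p)[:2]
a,b=W(170,47,.062),W(438,98,.062); print("corners",a,b,np.linalg.norm(b-a),np.arctan2(*(b-a)[::-1]))
c,d=W(231,46,.07),W(377,72,.07); print("strip",c,d,np.linalg.norm(d-c),np.arctan2(*(d-c)[::-1]))
g=W(488,56,.07); print("btn",g)
for yaw in(-.18,-.19,-.2):
    ex=np.array([np.cos(yaw),np.sin(yaw)]);ey=np.array([-ex[1],ex[0]])
    print(yaw,"centre from corners",(a+b)/2+.09*ey,"strip",(c+d)/2+.081*ey,"btn",g-.168*ex+.03*ey)
e,f=W(147,124,.168),W(493,126,.168); print("tub rim",e,f,(e+f)/2,np.linalg.norm(f-e))
E
```

```text
corners [0.3051 0.1472] [0.5574 0.0987] 0.25683830346551073 -0.19013728638603095
strip [0.3695 0.1402] [0.4968 0.117 ] 0.12932438388979547 -0.1803927733850921
btn [0.6052 0.1454]
-0.18 centre from corners [0.4474 0.2115] strip [0.4476 0.2083] btn [0.4453 0.205 ]
-0.19 centre from corners [0.4482 0.2113] strip [0.4484 0.2082] btn [0.4459 0.2066]
-0.2 centre from corners [0.4491 0.2111] strip [0.4492 0.208 ] btn [0.4465 0.2082]
tub rim [0.3417 0.0807] [0.5548 0.0834] [0.4483 0.0821] 0.21311845525798118
```

Deck centre refined to (0.448, 0.207), yaw -0.19. The tub hangs centred under the TCP.

```bash
python3 shift.py '[[0, 0.02, 0, 0, 0, 0, 0], [0, 0.03, 0, 0, 0, 0, 0.05], [0, 0.04, 0.001, 0, 0, 0, 0.05], [0, 0.04, 0.003, 0, 0, 0, 0.05], [0, 0.03, 0.004, 0, 0, 0, 0.05]]'; python3 shift.py '[[0, 0.02, 0.003, 0, 0, 0, 0.005], [0, 0.01, 0.002, 0, 0, 0, 0], [0, 0, 0, 0, 0, 0, 0], [0, 0, 0, 0, 0, 0, 0]]'; python3 go.py 0.448 0.207 0.145 1.383
```

```text
time: 17.05
tool_pos: [0.4647, 0.1712, 0.1985]
tool_rot: [0.0, 0.769, 0.64, 0.0]
contact_force: [-0.2, -0.2, -5.7]
gripper_width: 0.2
grasp_force: 59.1
time: 17.55
tool_pos: [0.4746, 0.1981, 0.1983]
tool_rot: [0.0, 0.77, 0.638, -0.0]
contact_force: [0.1, -0.5, -6.0]
gripper_width: 0.198
grasp_force: 59.1
t 17.55 tcp [0.4746 0.1981 0.1983] rotvec [-0.     0.001  0.001] then shift [ 0.0038 -0.0278  0.0533] | shift first [ 0.0038 -0.0278  0.0533] F [ 0.1 -0.5 -6. ] w 0.198
```

```bash
python3 shift.py '[[0, 0.002, -0.012, 0, 0, 0, 0], [0, 0.002, -0.016, 0, 0, 0, 0], [0, 0, 0, 0.02, 0, 0, 0], [0, 0, 0, 0.015, 0, 0, 0], [0, 0, 0, 0, 0, 0, 0]]'; python3 go.py 0.448 0.207 0.143 1.383
python3 - <<'E'
from h import *
p=viewer.camera_params("wrist"); im=viewer.grab_frame("wrist"); s=viewer.grab_frame("side")
cv2.imwrite("pics/w7.png",np.hstack([im[:,:,::-1][:300,130:530],cv2.resize(s[:,:,::-1][120:270,160:360],(400,300))]))
E
```

```text
time: 18.18
tool_pos: [0.4462, 0.2075, 0.1605]
tool_rot: [-0.001, 0.77, 0.638, -0.002]
contact_force: [0.3, 1.1, -6.9]
gripper_width: 0.199
grasp_force: 59.4
t 18.18 tcp [0.4462 0.2075 0.1605] rotvec [-0.005  0.003  0.002] then shift [-0.0001  0.0019  0.0175] | shift first [-0.0001  0.0019  0.0175] F [ 0.3  1.1 -6.9] w 0.199
```

View pics/w7.png

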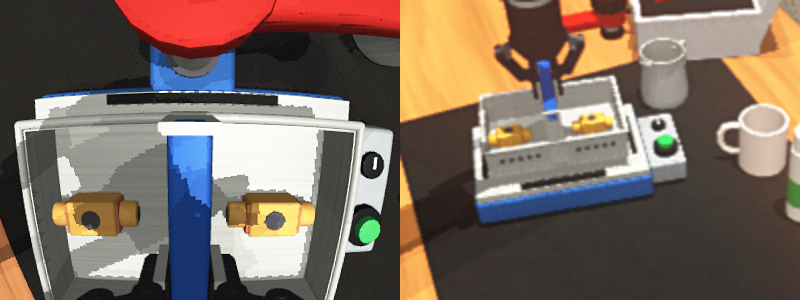

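The tub is over the deck with the rear strip just behind its rim and looks aligned. I'll lower it gently.

```bash
python3 shift.py '[[0, 0, 0.002, 0.005, 0, 0, 0], [0, 0, 0, 0.005, 0, 0, 0], [0, 0, 0, 0.005, 0, 0, 0], [0, 0, 0, 0.003, 0, 0, 0], [0, 0, 0, 0, 0, 0, 0]]'; python3 go.py 0.448 0.207 0.143 1.383
```

```text
time: 18.9
tool_pos: [0.4496, 0.2076, 0.145]
tool_rot: [-0.0, 0.77, 0.638, -0.0]
contact_force: [-0.0, -0.6, -6.0]
gripper_width: 0.197
grasp_force: 59.4
t 18.9 tcp [0.4496 0.2076 0.145 ] rotvec [-0.001  0.     0.002] then shift [-0.0009 -0.0015  0.002 ] | shift first [-0.0009 -0.0015  0.002 ] F [-0.  -0.6 -6. ] w 0.197
```

```bash
python3 shift.py '[[0, 0, -0.001, 0.002, 0, 0, 0], [0, 0, 0, 0.002, 0, 0, 0], [0, 0, 0, 0.001, 0, 0, 0], [0, 0, 0, 0, 0, 0, 0]]'; python3 go.py 0.448 0.207 0.143 1.383
```

```text
time: 19.4
tool_pos: [0.449, 0.208, 0.1422]
tool_rot: [-0.0, 0.77, 0.638, 0.0]
contact_force: [-5.9, -1.5, 2.9]
gripper_width: 0.197
grasp_force: 60.8
t 19.4 tcp [0.449  0.208  0.1422] rotvec [-0.    -0.     0.002] then shift [-0.0012 -0.0008 -0.0008] | shift first [-0.0012 -0.0008 -0.0008] F [-5.9 -1.5  2.9] w 0.197
```

It touches down at the expected height (0.080 + 0.062 m), so I'll release.

```bash
python3 shift.py '[[0.6, 0, 0, 0, 0, 0, 0], [0.6, 0, 0, 0, 0, 0, 0], [0.6, 0, 0, 0, 0, 0, 0], [0.6, 0, 0, -0.03, 0, 0, 0], [0.6, 0, 0, -0.05, 0, 0, 0]]'; python3 shift.py '[[0.6, 0, 0, -0.05, 0, 0, 0], [0.6, 0, 0, -0.05, 0, 0, 0], [0.6, -0.06, 0, 0, 0, 0, 0], [0.6, -0.06, 0, 0, 0, 0, 0], [0.6, 0, 0, 0, 0, 0, 0]]'; python3 - <<'E'
from h import *
print(probe_bus.state()["joint_pos"].round(2))
p=viewer.camera_params("wrist"); im=viewer.grab_frame("wrist"); s=viewer.grab_frame("side")
cv2.imwrite("pics/w8.png",np.hstack([im[:,:,::-1][:300,100:640],cv2.resize(s[:,:,::-1][110:310,180:353],(260,300))]))
E
```

```text
time: 20.02
tool_pos: [0.4476, 0.2074, 0.2191]
tool_rot: [-0.001, 0.77, 0.638, -0.002]
contact_force: [0.6, -0.7, 0.1]
gripper_width: 0.598
grasp_force: 0.0
time: 20.65
tool_pos: [0.4267, 0.0871, 0.321]
tool_rot: [0.001, 0.772, 0.636, 0.001]
contact_force: [0.0, -0.1, -0.0]
gripper_width: 0.602
grasp_force: 0.0
[ 0.03 -0.46  1.91 -0.    1.69  0.22]
```

View pics/w8.png

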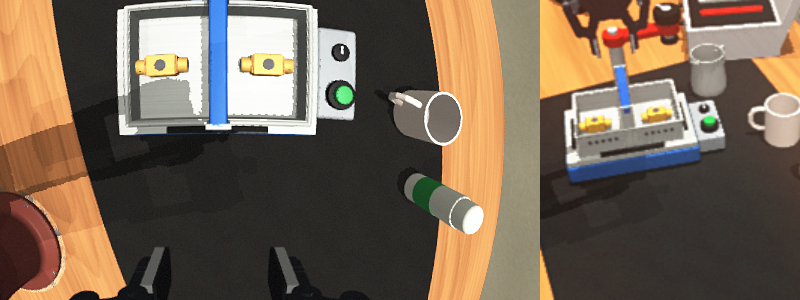

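The tub stands between the strips with both valves in it. Next I'll measure the knob from above.

```bash
python3 shift.py '[[1, 0.035, 0.022, -0.01, 0, 0, 0], [1, 0.035, 0.022, -0.01, 0, 0, 0], [1, 0.035, 0.022, -0.01, 0, 0, 0], [1, 0.035, 0.022, -0.01, 0, 0, 0], [1, 0.026, 0.021, 0, 0, 0, 0]]'; python3 shift.py '[[1, 0, 0, 0, 0, 0, 0], [1, 0, 0, 0, 0, 0, 0]]'; python3 - <<'E'
from h import *
p=viewer.camera_params("wrist"); im=viewer.grab_frame("wrist"); print(p["xyz"])
cv2.imwrite("pics/w9.png",im[:,:,::-1])
E
```

```text
time: 21.38
tool_pos: [0.5655, 0.2364, 0.361]
tool_rot: [0.0, 0.769, 0.64, 0.001]
contact_force: [-0.9, 0.1, 0.1]
gripper_width: 0.997
grasp_force: 0.0
time: 21.62
tool_pos: [0.564, 0.2338, 0.3598]
tool_rot: [-0.0, 0.769, 0.639, -0.001]
contact_force: [-0.3, 1.0, -0.6]
gripper_width: 0.999
grasp_force: 0.0
[0.57942629 0.31416901 0.50206702]
```

View pics/w9.png

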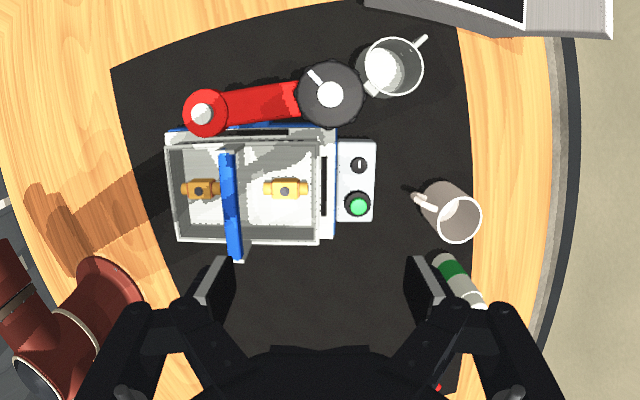

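The knob circle is centred at (330,94), the hub cap at (202,113) and the button at (358,205).

```bash
python3 - <<'E'
from h import *
np.set_printoptions(precision=4,suppress=True)
p=viewer.camera_params("wrist"); W=lambda u,v,z:onz("wrist",(u,v),z,p)[:2]
k=W(330,94,.25);h=W(202,113,.224); print("knob",k,"hub",h,np.linalg.norm(k-h),np.arctan2(*(k-h)[::-1]),"btn",W(358,205,.07))
piv=np.array([.4703,.3229]); v=k-piv; phi=np.arctan2(v[1],v[0]); print(np.linalg.norm(v),phi)
for d in (0,-.2,-.4): print(phi+d, piv+.118*np.array([np.cos(phi+d),np.sin(phi+d)]))
E
python3 go.py 0.585 0.315 0.29 3.07
```

```text
knob [0.5881 0.3149] hub [0.4698 0.3238] 0.11860827277109047 -0.07522777879177937 btn [0.6069 0.1491]
0.11803343513328723 -0.06791929438493804
-0.06791929438493804 [0.588  0.3149]
-0.26791929438493806 [0.5841 0.2917]
-0.46791929438493807 [0.5756 0.2697]
t 21.68 tcp [0.564  0.2333 0.3602] rotvec [-1.000e-03 -0.000e+00 -1.684e+00] then shift [-0.0151  0.083   0.0702] | shift first [0.0842 0.0057 0.0702] F [-0.4 -0.3  0.5] w 1.001
```

```bash
python3 shift.py '[[1, 0, 0, 0, 0, 0, -0.168], [1, 0, 0, 0, 0, 0, -0.168], [1, 0, 0, 0, 0, 0, -0.168], [1, 0, 0, 0, 0, 0, -0.168], [1, 0, 0, 0, 0, 0, -0.168]]' >/dev/null; python3 shift.py '[[1, 0, 0, 0, 0, 0, -0.168], [1, 0, 0, 0, 0, 0, -0.168], [1, 0, 0, 0, 0, 0, -0.168], [1, 0, 0, 0, 0, 0, -0.168], [1, 0, 0, 0, 0, 0, -0.172]]' ; python3 shift.py '[[1, -0.018, 0.042, 0.03, 0, 0, 0], [1, 0, 0.04, 0.03, 0, 0, 0], [1, 0, 0, 0, 0, 0, 0], [1, 0, 0, 0, 0, 0, 0]]'; python3 go.py 0.588 0.315 0.228 3.073
```

```text
time: 22.92
tool_pos: [0.5639, 0.2324, 0.361]
tool_rot: [0.0, 0.034, 0.999, 0.0]
contact_force: [-0.3, 0.7, 0.7]
gripper_width: 1.002
grasp_force: 0.0
time: 23.42
tool_pos: [0.5883, 0.3128, 0.3014]
tool_rot: [0.001, 0.036, 0.999, -0.0]
contact_force: [1.2, -0.0, 0.5]
gripper_width: 1.003
grasp_force: 0.0
t 23.43 tcp [0.5883 0.3128 0.3014] rotvec [-0.     0.001 -0.004] then shift [0.0005 0.0022 0.0734] | shift first [0.0006 0.0022 0.0734] F [ 1.2 -0.   0.5] w 1.003
```

```bash
python3 shift.py '[[1, 0, 0.002, 0.036, 0, 0, 0], [1, 0, 0, 0.036, 0, 0, 0], [0.74, 0, 0, 0, 0, 0, 0], [0.74, 0, 0, 0, 0, 0, 0], [0.74, 0, 0, 0, 0, 0, 0]]'; python3 shift.py '[[0.74, 0.0009, -0.0141, 0, 0, 0, 0.12], [0.74, 0.0009, -0.0141, 0, 0, 0, 0.12], [0.74, 0.0009, -0.0141, 0, 0, 0, 0.12], [0.74, 0, 0, 0, 0, 0, 0]]'; python3 go.py 0.5674 0.2567 0.229 2.713
```

```text
time: 24.05
tool_pos: [0.5899, 0.3155, 0.2318]
tool_rot: [0.002, 0.037, 0.999, 0.001]
contact_force: [-0.4, 0.8, -0.1]
gripper_width: 0.739
grasp_force: 0.0
time: 24.55
tool_pos: [0.5786, 0.2743, 0.2306]
tool_rot: [0.001, 0.214, 0.977, 0.001]
contact_force: [0.7, 0.4, -0.1]
gripper_width: 0.741
grasp_force: 0.0
t 24.55 tcp [0.5786 0.2743 0.2306] rotvec [ 0.002  0.002 -0.004] then shift [ 0.0028 -0.0207  0.0016] | shift first [ 0.0028 -0.0207  0.0015] F [ 0.7  0.4 -0.1] w 0.741
```

```bash
python3 shift.py '[[0.74, 0.0009, -0.0141, 0, 0, 0, 0.12], [0.74, 0.0009, -0.0141, 0, 0, 0, 0.12], [0.74, 0.0009, -0.0141, 0, 0, 0, 0.12], [0.74, 0.0009, -0.0141, 0, 0, 0, 0.12], [0.74, 0, 0, 0, 0, 0, 0]]'; python3 - <<'E'
import numpy as np;a=-.908;print(.4703+.118*np.cos(a),.3229+.118*np.sin(a),a+np.pi)
E
python3 go.py 0.5429 0.2299 0.229 2.234
```

```text
time: 25.18
tool_pos: [0.543, 0.2309, 0.2295]
tool_rot: [0.001, 0.439, 0.898, 0.0]
contact_force: [0.1, -0.3, -0.4]
gripper_width: 0.741
grasp_force: 0.0
0.5429081763540827 0.22988358893972305 2.233592653589793
t 25.18 tcp [0.543  0.2309 0.2295] rotvec [ 0.001  0.001 -0.002] then shift [-0.0007 -0.0007  0.0005] | shift first [-0.0007 -0.0007  0.0005] F [ 0.1 -0.3 -0.4] w 0.741
```

```bash
python3 shift.py '[[0.74, 0.0009, -0.0141, 0, 0, 0, 0.12], [0.74, 0.0009, -0.0141, 0, 0, 0, 0.12], [0.74, 0.0009, -0.0141, 0, 0, 0, 0.12], [0.74, 0.0009, -0.0141, 0, 0, 0, 0.12], [0.74, 0.0009, -0.0141, 0, 0, 0, 0.12]]'; python3 go.py 0.448 0.207 0.229 1.383;  python3 - <<'E'
from h import *
im=viewer.grab_frame("scene"); s=viewer.grab_frame("side")
cv2.imwrite("pics/s10.png",np.hstack([cv2.resize(im[:,:,::-1][130:280,320:470],(400,400),interpolation=2),cv2.resize(s[:,:,::-1][60:235,170:345],(400,400),interpolation=2)]))
E
```

```text
time: 25.8
tool_pos: [0.479, 0.2067, 0.2295]
tool_rot: [0.002, 0.687, 0.727, 0.001]
contact_force: [4.3, -0.3, -0.4]
gripper_width: 0.741
grasp_force: 2.2
t 25.8 tcp [0.479  0.2067 0.2295] rotvec [0.004 0.    0.245] then shift [-0.0055 -0.0305  0.0005] | shift first [ 0.002  -0.031   0.0004] F [ 4.3 -0.3 -0.4] w 0.741
```

View pics/s10.png

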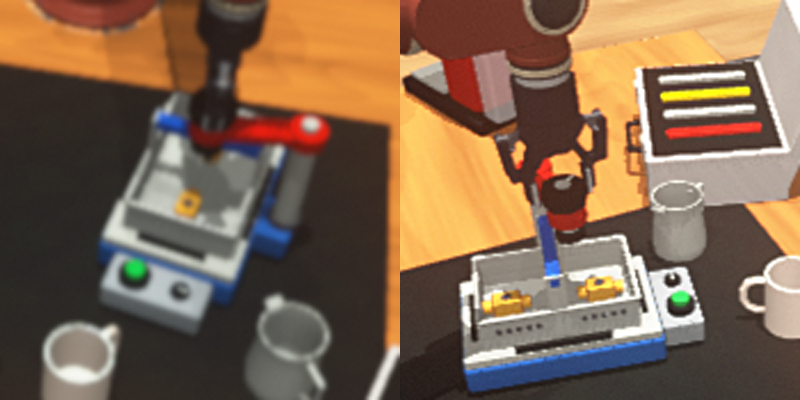

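The arm is following, with the knob caged between the fingers and near the bar. The last 0.25 rad goes to the stop.

```bash
python3 shift.py '[[0.74, 0.0009, -0.0141, 0, 0, 0, 0.12], [0.74, 0.0009, -0.0141, 0, 0, 0, 0.12], [0.74, 0, -0.003, 0, 0, 0, 0], [0.74, 0, -0.002, 0, 0, 0, 0], [0.74, 0, 0, 0, 0, 0, 0]]'; python3 go.py 0.448 0.207 0.229 1.383
```

```text
time: 26.52
tool_pos: [0.4452, 0.2094, 0.2289]
tool_rot: [0.0, 0.768, 0.641, 0.0]
contact_force: [3.1, -2.1, 2.1]
gripper_width: 0.741
grasp_force: 1.6
t 26.52 tcp [0.4452 0.2094 0.2289] rotvec [0.001 0.    0.007] then shift [-0.0018  0.0032 -0.0001] | shift first [-0.0018  0.0032 -0.0001] F [ 3.1 -2.1  2.1] w 0.741
```

```bash
python3 shift.py '[[0.74, 0, -0.002, 0, 0, 0, 0], [0.74, 0, -0.001, 0, 0, 0, 0], [0.74, 0, 0, 0, 0, 0, 0]]'; python3 shift.py '[[0.74, 0, -0.002, 0, 0, 0, 0], [0.74, 0, 0, 0, 0, 0, 0]]'; python3 go.py 0.448 0.207 0.229 1.383
```

```text
time: 26.9
tool_pos: [0.4432, 0.2096, 0.2292]
tool_rot: [0.002, 0.768, 0.64, 0.002]
contact_force: [8.0, -3.4, 0.9]
gripper_width: 0.741
grasp_force: 4.2
time: 27.15
tool_pos: [0.4425, 0.2097, 0.2295]
tool_rot: [0.003, 0.768, 0.64, 0.003]
contact_force: [11.6, -3.9, -0.8]
gripper_width: 0.741
grasp_force: 6.5
t 27.15 tcp [0.4425 0.2097 0.2295] rotvec [ 0.008 -0.001  0.006] then shift [-0.0016  0.0059  0.0005] | shift first [-0.0017  0.0059  0.0005] F [11.6 -3.9 -0.8] w 0.741
```

The arm is at its stop. I'll centre, open, and wind the wrist back so the knob can be turned in a single stroke.

```bash
python3 shift.py '[[1, -0.001, 0.0045, 0, 0, 0, 0], [1, 0, 0, 0, 0, 0, 0], [1, 0, 0, 0, 0, 0, -0.18], [1, 0, 0, 0, 0, 0, -0.18], [1, 0, 0, 0, 0, 0, -0.18]]'; for k in 1; do python3 shift.py '[[1, 0, 0, 0, 0, 0, -0.18], [1, 0, 0, 0, 0, 0, -0.18], [1, 0, 0, 0, 0, 0, -0.18], [1, 0, 0, 0, 0, 0, -0.18], [1, 0, 0, 0, 0, 0, -0.18]]'>/dev/null; python3 shift.py '[[1, 0, 0, 0, 0, 0, -0.18], [1, 0, 0, 0, 0, 0, -0.18], [1, 0, 0, 0, 0, 0, -0.18], [1, 0, 0, 0, 0, 0, -0.18], [1, 0, 0, 0, 0, 0, -0.18]]'>/dev/null; python3 shift.py '[[1, 0, 0, 0, 0, 0, -0.18], [1, 0, 0, 0, 0, 0, -0.18], [1, 0, 0, 0, 0, 0, -0.18], [1, 0, 0, 0, 0, 0, -0.18], [1, 0, 0, 0, 0, 0, -0.18]]'; done; python3 go.py 0.446 0.208 0.229 -1.45;  python3 -c "
from h import *
print(probe_bus.state()['joint_pos'].round(3),probe_bus.state()['ft_torque'].round(3))"
```

```text
time: 27.78
tool_pos: [0.4429, 0.2089, 0.2278]
tool_rot: [-0.001, 0.567, 0.824, -0.001]
contact_force: [0.9, -0.1, -0.1]
gripper_width: 1.005
grasp_force: 0.0
time: 29.65
tool_pos: [0.4429, 0.209, 0.2278]
tool_rot: [-0.001, -0.679, 0.734, 0.001]
contact_force: [-0.2, 0.3, 0.2]
gripper_width: 0.998
grasp_force: 0.0
t 29.65 tcp [0.4429 0.209  0.2278] rotvec [ 0.002  0.    -0.198] then shift [ 0.0013 -0.003  -0.0012] | shift first [ 0.0007 -0.0032 -0.0012] F [-0.2  0.3  0.2] w 0.998
[ 2.880e-01 -2.770e-01  1.922e+00  1.000e-03  1.498e+00 -2.777e+00] [-0.013  0.034 -0.01 ]
```

```bash
python3 shift.py '[[1, 0.0006, -0.0025, 0, 0, 0, 0], [0, 0, 0, 0, 0, 0, 0], [0, 0, 0, 0, 0, 0, 0], [0, 0, 0, 0, 0, 0, 0], [0, 0, 0, 0, 0, 0, 0]]'; python3 go.py 0.446 0.208 0.229 -1.45;  python3 -c "
from h import *
print(probe_bus.state()['joint_pos'].round(3),probe_bus.state()['ft_torque'].round(3))"
```

```text
time: 30.28
tool_pos: [0.447, 0.2078, 0.2292]
tool_rot: [0.001, -0.677, 0.736, -0.001]
contact_force: [4.1, 0.4, 3.0]
gripper_width: 0.638
grasp_force: 64.1
t 30.27 tcp [0.447  0.2078 0.2292] rotvec [-0.002  0.    -0.205] then shift [-0.0003  0.001   0.0002] | shift first [-0.0001  0.0011  0.0002] F [4.1 0.4 3. ] w 0.638
[ 0.284 -0.272  1.916 -0.     1.495 -2.773] [-0.113 -0.614 -0.043]
```

```bash
cat > tq.py <<'E'
from h import *
s=probe_bus.state(); print("yaw",round(float(np.arctan2(rot(s["tool_rot"])[1,0],rot(s["tool_rot"])[0,0])),3),"q6",s["joint_pos"][5].round(3),"Tz",s["ft_torque"].round(3),"F",s["contact_force"].round(1),"j6",s["joint_efforts"][5].round(3),"tcp",s["tool_pos"].round(4),"t",round(s["time"],2))
E
python3 shift.py '[[0, 0, 0, 0, 0, 0, 0.15], [0, 0, 0, 0, 0, 0, 0.15], [0, 0, 0, 0, 0, 0, 0.15], [0, 0, 0, 0, 0, 0, 0.15], [0, 0, 0, 0, 0, 0, 0.15]]'>/dev/null; python3 tq.py; python3 shift.py '[[0, 0, 0, 0, 0, 0, 0.15], [0, 0, 0, 0, 0, 0, 0.15], [0, 0, 0, 0, 0, 0, 0.15], [0, 0, 0, 0, 0, 0, 0.15], [0, 0, 0, 0, 0, 0, 0.15]]'; python3 tq.py;
```

```text
yaw -2.409 q6 -2.019 Tz [ 0.185 -0.458  0.164] F [3.  0.1 3.6] j6 -0.809 tcp [0.4468 0.2082 0.2292] t 30.9
time: 31.52
tool_pos: [0.4469, 0.2087, 0.2292]
tool_rot: [0.001, 0.009, 1.0, 0.001]
contact_force: [3.5, 1.8, 1.4]
gripper_width: 0.637
grasp_force: 64.1
yaw 3.124 q6 -1.269 Tz [ 0.541 -0.579  0.166] F [3.5 1.8 1.4] j6 -0.806 tcp [0.4469 0.2087 0.2292] t 31.52
```

```bash
python3 shift.py '[[0, 0, 0, 0, 0, 0, 0.15], [0, 0, 0, 0, 0, 0, 0.15], [0, 0, 0, 0, 0, 0, 0.15], [0, 0, 0, 0, 0, 0, 0.15]]'>/dev/null; python3 tq.py; python3 shift.py '[[0, 0, 0, 0, 0, 0, 0.08], [0, 0, 0, 0, 0, 0, 0.08]]'>/dev/null; python3 tq.py;python3 shift.py '[[0, 0, 0, 0, 0, 0, 0.08], [0, 0, 0, 0, 0, 0, 0.08]]'>/dev/null; python3 tq.py
```

```text
yaw 2.524 q6 -0.669 Tz [ 0.67  -0.933  0.171] F [4.8 2.5 0.4] j6 -0.805 tcp [0.4472 0.2089 0.2293] t 32.02
yaw 2.366 q6 -0.511 Tz [ 0.636 -1.047  0.132] F [6.4 1.9 1.2] j6 -0.398 tcp [0.4474 0.2089 0.2293] t 32.27
yaw 2.207 q6 -0.351 Tz [ 0.641 -1.193  0.105] F [5.  3.3 0.3] j6 -0.4 tcp [0.4475 0.2089 0.2292] t 32.52
```

```bash
python3 shift.py '[[0, 0, 0, 0, 0, 0, 0.08], [0, 0, 0, 0, 0, 0, 0.08]]'>/dev/null; python3 tq.py;  python3 shift.py '[[0, 0, 0, 0, 0, 0, 0.08]]'>/dev/null; python3 tq.py; python3 shift.py '[[0, 0, 0, 0, 0, 0, 0.08]]'>/dev/null; python3 tq.py;  python3 shift.py '[[0, 0, 0, 0, 0, 0, 0.08]]'>/dev/null; python3 tq.py
```

```text
yaw 2.046 q6 -0.191 Tz [ 0.603 -1.211  0.117] F [5.6 3.8 0.1] j6 -0.4 tcp [0.4476 0.2089 0.2292] t 32.77
yaw 1.966 q6 -0.111 Tz [ 0.613 -1.281  0.157] F [5.7 3.3 0.7] j6 -0.4 tcp [0.4477 0.2088 0.2292] t 32.9
yaw 1.886 q6 -0.031 Tz [ 0.578 -1.309  0.169] F [ 6.   2.9 -0.1] j6 -0.4 tcp [0.4477 0.2088 0.2293] t 33.02
yaw 1.806 q6 0.049 Tz [ 0.593 -1.383  0.138] F [7.  3.1 0.1] j6 -0.4 tcp [0.4478 0.2088 0.2292] t 33.15
```

```bash
python3 shift.py '[[0, 0, 0, 0, 0, 0, 0.08]]'>/dev/null; python3 tq.py;  python3 shift.py '[[0, 0, 0, 0, 0, 0, 0.08]]'>/dev/null; python3 tq.py
```

```text
yaw 1.726 q6 0.129 Tz [ 0.527 -1.409  0.046] F [ 6.5  2.3 -0.3] j6 -0.401 tcp [0.4478 0.2087 0.2293] t 33.27
yaw 1.646 q6 0.209 Tz [ 0.415 -1.428  0.129] F [ 6.5  3.4 -0.6] j6 -0.401 tcp [0.4478 0.2087 0.2293] t 33.4
```

```bash
python3 shift.py '[[0, 0, 0, 0, 0, 0, 0.08]]'>/dev/null; python3 tq.py;  python3 shift.py '[[0, 0, 0, 0, 0, 0, 0.08]]'>/dev/null; python3 tq.py; python3 shift.py '[[0, 0, 0, 0, 0, 0, 0.08]]'>/dev/null; python3 tq.py
```

```text
yaw 1.566 q6 0.289 Tz [ 0.393 -1.419  0.097] F [ 6.7  1.9 -0.2] j6 -0.401 tcp [0.4479 0.2087 0.2293] t 33.52
yaw 1.486 q6 0.369 Tz [ 0.314 -1.439  0.113] F [ 6.7  1.7 -0.5] j6 -0.401 tcp [0.4479 0.2086 0.2293] t 33.65
yaw 1.406 q6 0.449 Tz [ 0.354 -1.386  0.147] F [6.2 2.3 0.1] j6 -0.399 tcp [0.448  0.2086 0.2293] t 33.77
```

```bash
python3 shift.py '[[0, 0, 0, 0, 0, 0, 0.08]]'>/dev/null; python3 tq.py;  python3 shift.py '[[0, 0, 0, 0, 0, 0, 0.08]]'>/dev/null; python3 tq.py
```

```text
yaw 1.326 q6 0.529 Tz [ 0.285 -1.453  0.11 ] F [ 7.1  1.3 -0.1] j6 -0.39 tcp [0.448  0.2085 0.2293] t 33.9
yaw 1.246 q6 0.609 Tz [ 0.249 -1.414  0.19 ] F [7.1 1.2 0.3] j6 -0.379 tcp [0.448  0.2085 0.2294] t 34.02
```

```bash
python3 shift.py '[[0, 0, 0, 0, 0, 0, 0.08]]'>/dev/null; python3 tq.py;  python3 shift.py '[[0, 0, 0, 0, 0, 0, 0.08]]'>/dev/null; python3 tq.py
```

```text
yaw 1.166 q6 0.689 Tz [ 0.207 -1.484  0.156] F [6.6 2.7 0.8] j6 -0.368 tcp [0.448  0.2085 0.2294] t 34.15
yaw 1.086 q6 0.769 Tz [ 0.184 -1.372  0.166] F [6.5 1.7 1.1] j6 -0.357 tcp [0.448  0.2084 0.2295] t 34.27
```

```bash
python3 shift.py '[[0, 0, 0, 0, 0, 0, 0.08]]'>/dev/null; python3 tq.py;  python3 shift.py '[[0, 0, 0, 0, 0, 0, 0.08]]'>/dev/null; python3 tq.py
```

```text
yaw 1.007 q6 0.849 Tz [ 0.161 -1.348  0.128] F [6.4 1.7 2.2] j6 -0.346 tcp [0.448  0.2084 0.2296] t 34.4
yaw 0.927 q6 0.928 Tz [ 0.11  -1.371  0.614] F [6.6 1.7 0.9] j6 0.077 tcp [0.4481 0.2083 0.2297] t 34.52
```

The bite shows clearly: torque jumped from about 0.13 to 0.61 N m between q6 = 0.85 and 0.93. An eighth of a turn more takes q6 to about 1.68.

```bash
python3 shift.py '[[0, 0, 0, 0, 0, 0, 0.08], [0, 0, 0, 0, 0, 0, 0.08], [0, 0, 0, 0, 0, 0, 0.08]]'>/dev/null; python3 tq.py;  python3 shift.py '[[0, 0, 0, 0, 0, 0, 0.08], [0, 0, 0, 0, 0, 0, 0.08], [0, 0, 0, 0, 0, 0, 0.08]]'>/dev/null; python3 tq.py;  python3 shift.py '[[0, 0, 0, 0, 0, 0, 0.08], [0, 0, 0, 0, 0, 0, 0.08], [0, 0, 0, 0, 0, 0, 0.03], [0, 0, 0, 0, 0, 0, 0], [0, 0, 0, 0, 0, 0, 0]]'; python3 tq.py
```

```text
yaw 0.688 q6 1.168 Tz [-0.067 -1.301  0.603] F [6.  0.5 1.6] j6 0.052 tcp [0.4481 0.2082 0.2297] t 34.9
yaw 0.448 q6 1.408 Tz [-0.153 -1.298  0.537] F [6.4 1.5 1.4] j6 0.047 tcp [0.448  0.2081 0.2297] t 35.27
time: 35.9
tool_pos: [0.4479, 0.2079, 0.2296]
tool_rot: [0.0, 0.992, 0.13, 0.003]
contact_force: [6.7, -0.1, 1.6]
gripper_width: 0.634
grasp_force: 64.2
yaw 0.26 q6 1.596 Tz [-0.22  -1.195  0.397] F [ 6.7 -0.1  1.6] j6 0.45 tcp [0.4479 0.2079 0.2296] t 35.9
```

```bash
python3 shift.py '[[0, 0, 0, 0, 0, 0, 0.06], [0, 0, 0, 0, 0, 0, 0], [0, 0, 0, 0, 0, 0, 0]]'>/dev/null; python3 tq.py; python3 shift.py '[[1, 0, 0, 0, 0, 0, 0], [1, 0, 0, 0, 0, 0, 0], [1, 0, 0, 0, 0, 0, 0], [1, 0, 0, -0.04, 0, 0, 0], [1, 0, 0, -0.05, 0, 0, 0]]'; python3 go.py 0.6069 0.1465 0.2 0.262
```

```text
yaw 0.2 q6 1.656 Tz [-0.202 -1.161  0.344] F [ 6.1 -0.2  2.2] j6 0.367 tcp [0.4479 0.2079 0.2297] t 36.27
time: 36.9
tool_pos: [0.4452, 0.2076, 0.3176]
tool_rot: [0.0, 0.995, 0.099, -0.002]
contact_force: [0.2, -0.2, -0.1]
gripper_width: 0.997
grasp_force: 0.0
t 36.9 tcp [0.4452 0.2076 0.3176] rotvec [ 0.     0.004 -0.063] then shift [0.1404 0.1009 0.1176] | shift first [0.147  0.0918 0.117 ] F [ 0.2 -0.2 -0.1] w 0.997
```

```bash
python3 shift.py '[[0, 0.05, 0.031, 0, 0, 0, 0], [0, 0.05, 0.031, 0.02, 0, 0, 0], [0, 0.047, 0.03, 0.05, 0, 0, 0], [0, 0, 0, 0.05, 0, 0, 0], [0, 0, 0, 0, 0, 0, 0]]'; python3 shift.py '[[0, 0, 0, 0, 0, 0, 0], [0, 0, 0, 0, 0, 0, 0]]'; python3 go.py 0.607 0.1462 0.085 0.2; python3 - <<'E'
from h import *
im=viewer.grab_frame("scene"); s=viewer.grab_frame("side")
cv2.imwrite("pics/s11.png",np.hstack([cv2.resize(im[:,:,::-1][140:270,335:465],(400,400),interpolation=2),cv2.resize(s[:,:,::-1][100:230,180:310],(400,400),interpolation=2)]))
E
```

```text
time: 37.52
tool_pos: [0.5968, 0.1493, 0.2006]
tool_rot: [0.0, 0.995, 0.099, -0.006]
contact_force: [-0.2, -0.3, 0.3]
gripper_width: 0.001
grasp_force: 0.0
time: 37.78
tool_pos: [0.6012, 0.1506, 0.2105]
tool_rot: [-0.0, 0.995, 0.1, 0.003]
contact_force: [-0.0, 0.2, 0.9]
gripper_width: -0.0
grasp_force: 0.0
t 37.77 tcp [0.6012 0.1506 0.2105] rotvec [ 0.    -0.006 -0.001] then shift [0.0048 0.0055 0.1255] | shift first [0.0041 0.0054 0.1255] F [-0.   0.2  0.9] w -0.0
```

View pics/s11.png

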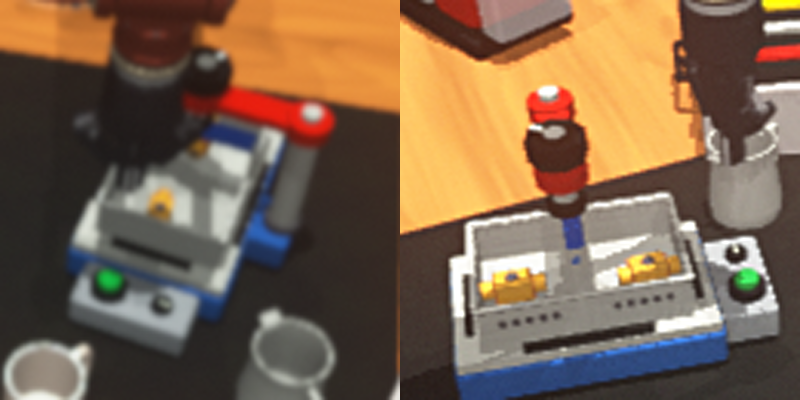

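The clamp arm is over the tub, its pad rests on the bar, and the tub sits between the strips. Now I'll press the button.

```bash
python3 shift.py '[[0, 0.0045, 0.0055, 0.05, 0, 0, 0], [0, 0, 0, 0.055, 0, 0, 0], [0, 0, 0, 0.015, 0, 0, 0], [0, 0, 0, 0, 0, 0, 0], [0, 0, 0, 0, 0, 0, 0]]'; python3 go.py 0.607 0.1462 0.063 0.2
```

```text
time: 38.5
tool_pos: [0.6075, 0.1458, 0.0901]
tool_rot: [-0.0, 0.995, 0.099, 0.003]
contact_force: [-0.3, -0.4, 1.1]
gripper_width: 0.002
grasp_force: 0.0
t 38.5 tcp [0.6075 0.1458 0.0901] rotvec [ 0.    -0.005 -0.001] then shift [-0.0004 -0.0005  0.0271] | shift first [-0.0006 -0.0005  0.0271] F [-0.3 -0.4  1.1] w 0.002
```

```bash
python3 shift.py '[[0, 0, 0, 0.016, 0, 0, 0], [0, 0, 0, 0.004, 0, 0, 0], [0, 0, 0, 0.003, 0, 0, 0], [0, 0, 0, 0.002, 0, 0, 0], [0, 0, 0, 0, 0, 0, 0]]';python3 shift.py '[[0, 0, 0, 0.0015, 0, 0, 0], [0, 0, 0, 0.001, 0, 0, 0], [0, 0, 0, 0, 0, 0, 0]]'
```

```text
time: 39.12
tool_pos: [0.6058, 0.1455, 0.0639]
tool_rot: [0.0, 0.995, 0.099, -0.0]
contact_force: [-4.6, -1.0, 11.3]
gripper_width: -0.002
grasp_force: 5.6
time: 39.5
tool_pos: [0.6059, 0.1455, 0.0637]
tool_rot: [0.0, 0.995, 0.099, -0.0]
contact_force: [-11.4, -2.5, 22.3]
gripper_width: 0.005
grasp_force: 10.9
```

The button bottomed out: z stays at 0.0637 m, 6 mm down, while the force rises to 22 N. Lifting clear and checking.

```bash
python3 shift.py '[[0, 0, 0, -0.03, 0, 0, 0], [0, 0, 0, -0.05, 0, 0, 0], [0, 0, 0, -0.05, 0, 0, 0], [0, 0, 0, -0.05, 0, 0, 0], [0, 0, 0, -0.03, 0, 0, 0]]'; python3 shift.py '[[0, 0, 0, 0, 0, 0, 0], [0, 0, 0, 0, 0, 0, 0], [0, 0, 0, 0, 0, 0, 0]]'; python3 - <<'E'
from h import *
im=viewer.grab_frame("wrist"); s=viewer.grab_frame("side")
cv2.imwrite("pics/s12.png",np.hstack([cv2.resize(im[:,:,::-1],(480,300)),cv2.resize(s[:,:,::-1][90:240,170:320],(300,300),interpolation=2)]))
E
```

```text
time: 40.12
tool_pos: [0.6061, 0.1456, 0.2725]
tool_rot: [-0.0, 0.995, 0.099, 0.002]
contact_force: [0.2, 0.4, -0.3]
gripper_width: -0.003
grasp_force: 0.0
time: 40.5
tool_pos: [0.6044, 0.1454, 0.2664]
tool_rot: [0.0, 0.995, 0.099, -0.002]
contact_force: [0.3, 0.8, 0.3]
gripper_width: -0.002
grasp_force: 0.0
```

View pics/s12.png

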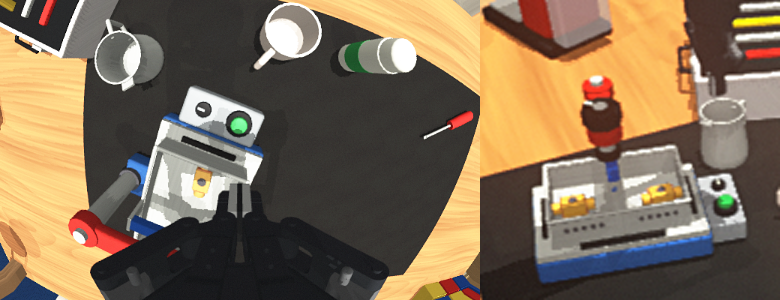

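The tub is clamped on the deck with both valves inside. The button is released, the bystanders are undisturbed and the robot is clear.

```bash
python3 -c "
from plant import manip, viewer, job, probe_bus
print(job.job_done())"
```

```text
the job is handed in; nothing more can be done
None
```

The job is handed in at about 41 s with no verdict returned: both valve bodies found are in the tub, which is clamped on the deck with the knob about 0.77 rad past the bite (an eighth of a turn is 0.785), and the start button was then pressed fully down and released.

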